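# Fit the bearing spindle into a turntable

### The job

Take the platter spindle out of the blue parts stand and fit it in the bearing well of the red turntable: lean it over by 15 to 20 degrees, put the low edge of its foot into the mouth of the well, then straighten it up and slide it gently fully home until the brass flange sits flat on the bearing plate. Keep hold of it until it sits, then let go. The fit is tight and the floating plate may be a few millimetres off, so feel for the well, never force the spindle (a light push of about 5 N is plenty), and leave the oil bottle, the record weight and the yellow adapter where they are.

Things in the scene. Friction and masses are not known exactly. Their poses are not given: they have to be found in the camera images.
- turntable: Red turntable without platter, fixed; plinth 340 (x) by 420 (y) mm, top 60 mm above the bench; origin on the bench under its centre. Tone arm parked along its right edge (y = -155 mm, up to 105 mm high), 14 mm tall brass pulley in the far left corner. In a cut-out centred 40 mm left (+y) of the centre sits a square 116 mm aluminium bearing plate, flat top 64 mm above the bench.
- well (a point): Nominal centre of the well's mouth, level with the bearing plate's top. The well: upright round blind hole in the plate's middle, 17 mm wide, 42.5 mm deep, 1 mm chamfer, in a 23 mm brass ring line. The plate, and so the true well, is set up to 6 mm off this point in x and in y (turntable axes) and stays rigidly there; this point does not show the offset, only sight or feel does.
- spindle: Loose steel spindle, about 0.22 kg, upright in the blue stand. Origin at the centre of its foot, z up its axis. From the foot up: round shaft 16 mm wide, 40 mm long (1 mm chamfer at the foot); brass flange 40 mm wide, 5 mm thick; dark round grip hub 24 mm wide, 34 mm tall (45 to 79 mm above the foot); centre pin 7 mm wide, to 91 mm.
- foot (a point): Centre of the spindle's foot (same as the spindle's origin), its z along the shaft. Wedged aslant in the well's mouth, the spindle presses on it with about twice the push.
- stand: Blue plastic parts stand, a fixed block 70 by 70 by 50 mm with an upright 23 mm hole, 46 mm deep, in which the spindle hangs loosely, its flange resting on the block's top. Origin at the centre of its underside.
- oil: Small oil bottle, 32 mm wide, 75 mm tall, loose, origin at the centre of its underside. Leave alone.
- weight: Brass record weight, 72 mm wide, 45 mm tall, loose, origin at the centre of its underside. Leave alone.
- adapter: Yellow plastic single adapter, a ring 38 mm wide, 8 mm tall, lying loose on the plinth's near edge, origin at the centre of its underside. Leave alone.
There are look-alikes about, which are no part of the job. What is shaped like the spindle but purple or turquoise is not meant.

How it is judged:
On the way, in this order (a step that is already met when the one before it is completed fails the run):
1. The low edge of the foot is in the mouth of the well with the spindle leaning by at least 10 degrees, the centre of the foot level with the mouth or lower (angle between spindle's own z axis and vertical above 0.17 rad and z of foot in the frame of well below 0 m and horizontal distance between foot and well below 0.02 m and contact force between the fingers and spindle above 1 N), for 0.1 s.
2. The spindle is straightened to within 4 degrees with its foot at least 6 mm down the well (angle between spindle's own z axis and vertical below 0.07 rad and z of foot in the frame of well below -0.006 m and horizontal distance between foot and well below 0.012 m and contact force between the fingers and spindle above 1 N), for 0.1 s.
3. The flange sits on the plate, within 1.5 mm, while the spindle is still held (z of foot in the frame of well below -0.0385 m and horizontal distance between foot and well below 0.012 m and contact force between the fingers and spindle above 1 N), for 0.1 s.
At the end, for the whole second after the job is handed in: The spindle stands upright (within 3 degrees) in the bearing well, its foot at least 38.5 mm below the mouth and within 12 mm of the nominal well axis, so that the flange rests on the plate; it is at rest and released (z of foot in the frame of well below -0.0385 m and horizontal distance between foot and well below 0.012 m and angle between spindle's own z axis and vertical below 0.05 rad and linear speed of spindle below 0.01 m/s); the robot touches nothing.
It fails at once if The spindle presses on the turntable with more than 30 N, all contacts added up (contact force between spindle and turntable above 30 N).
It fails at once if The oil bottle is moved more than 15 mm (distance of oil from where it was at the start of the episode above 0.015 m).
It fails at once if The record weight is moved more than 15 mm (distance of weight from where it was at the start of the episode above 0.015 m).
It fails at once if The adapter is moved more than 15 mm (distance of adapter from where it was at the start of the episode above 0.015 m).
It also fails if it takes over 72 s, if anything falls off the work surface, if the arm or the gripper's body presses on something with over 40 N, if the wrist force passes 120 N, or if a joint passes its speed limit or range.

### The arm

A 6-joint arm with a two-finger parallel gripper is mounted at the origin on the work surface. World frame = base frame: x ahead of the robot, y to its left, z up, the work surface at z = 0. Lengths are in m, angles in rad, forces in N, time in s.
With the tool pointing down it reaches from about 0.375 to 0.925 m from the base axis. Payload 5.7 kg.
Tool frame: the origin (TCP) lies midway between the tips of the shut fingers; the grasp point (between the pads) lies env.hold_point_z behind it (env.hold_point_z is the distance from the TCP to the grasp point, in m); z points along the fingers, y is the direction in which the jaws open and shut (so a half turn about z gives the same grasp; the last joint's range is limited). The gripper opens to 85 mm and grips with 20 to 120 N. Pads are 22 mm wide; open, the fingers measure 114 mm over their backs; the gripper's body (76 mm by 85 mm) begins 54 mm behind the grasp point. The pads swing forward as they close: fully open they stand 13 mm farther back than shut.
Start: joints at [-1.276, 0.359, 1.51, -0, 1.272, -0.115], TCP at [0.239, -0.55, 0.231] pointing down, gripper open.
Joint ranges: [-2.97, 2.97], [-1.01, 2.36], [0.21, 2.38], [-0.96, 4.11], [0.2, 2.71], [-2.98, 2.98]. Speed limits (rad/s): [2.39, 2.39, 3.14, 3.14, 3.14, 3.14].

### API

Orientations are given as [roll, pitch, yaw] about the fixed x, y, z axes, in that order (R = Rz(yaw) Ry(pitch) Rx(roll)).
In Python, from plant import sensors, eyes, sign_off, env gives the robot as it stands. The module is installed in compiled form; this text tells all that it offers.
- The arm moves only by the tool play_rows, never from a script. Its argument "rows" is a list of rows, each an object with "linear": the shift along the world's x, y, z in m, a list of three; "roll": the turn about the world's z in rad; "grip": the finger opening in m, from 0 to 0.0854. A call has exactly 5 rows; each row shifts and turns the pose as measured when the row begins; what a row does not reach is not made up. A row lasts 1/12 s, in which the tool goes at most 41.7 mm and 7.16 degrees, less where a joint would pass 70% of its speed; a pose out of reach is approached as far as the arm can. A call is refused whole if a number of a shift passes 0.0417 or a number of a turn 0.125, either way. A call with a gripper value outside its range is refused whole. The fingers move at their own pace and stop on an object; "grip_force" is the grip in N (left out, the last holds). Time passes only in rows, so rows that do not move let the fingers close, or fill a call up. It gives the time, the measured TCP pose, the force and the opening at its end, in the units of the state.
- sensors.get_obs(): the state, without advancing time (a new reading comes with each control period).
- eyes.read_camera(name): name is "side" or "top"; returns the picture (420x560x3 uint8, red, green, blue); there is no depth.
- eyes.camera_model(name): a dict with "fov_y" (degrees; the focal length in pixels is half the picture's height over the tangent of half this angle, whatever the lens; pixels are square), "cx", "cy" (the principal point, pixels), "dist_coeffs" ([k1, k2, p1, p2, k3] as OpenCV has them; the pictures are not rectified), "R" (3x3) and "t" (3): a world point X has camera coordinates R X + t. Camera axes: x right, y down, z forward; pixel columns grow to the right and rows downward; lengths in m; the calibration is good to about 2 mm. A picture is of the moment at which its call begins. camera_model takes no time and is no camera call.
- sign_off(): hands the job in, once; it reports no verdict.
The state is a dict: "time": time; "joint_positions": joint angles; "joint_velocities": joint speeds; "tau": joint torques, N m; "position": TCP position; "tool_rot": TCP orientation; "contact_force": force on the tool from outside, world axes, zero at the start; "moment": the same for the moment, N m; "opening": finger opening in m.
Only numpy, scipy, OpenCV 4.12 (cv2) and the standard library are available. Lean on these libraries where they do the work, as an engineer would, in place of code of your own. Each camera call takes 0.05 s, during which the arm holds its last target.

## Working session

There is one attempt and no reset: what is moved stays moved. The work goes in short steps, Python scripts to look and compute and a tool call to move; the robot and the scene stay as the last step left them, time stands still between calls to the robot, and variables do not carry over. Pictures are saved under pics/ and viewed, and the job is handed in when it is done.

Besides the shell and the picture viewer there is one more tool, called after "Emit:" as a command line: name --argument value ..., lists and objects as JSON in quotes. play_rows: Moves the arm, as the interface text tells. Its arguments: {"type":"object","properties":{"rows":{"type":"array"},"grip_force":{"type":"number"}},"required":["rows"]}

```bash
mkdir -p pics; cat > h.py <<'E'
import numpy as np,cv2
from plant import sensors,eyes,env
def K(n):
    m=eyes.camera_model(n); f=210/np.tan(np.radians(m['fov_y'])/2)
    return np.array([[f,0,m['cx']],[0,f,m['cy']],[0,0,1]]),np.array(m['dist_coeffs'],float),np.array(m['R']),np.array(m['t'])
def ray(n,px):
    k,d,R,t=K(n); p=cv2.undistortPoints(np.array([[px]],float),k,d)[0,0]
    return -R.T@t, R.T@np.array([p[0],p[1],1])
def plane(n,px,z):
    c,r=ray(n,px); return c+r*(z-c[2])/r[2]
def two(p1,p2):
    c1,r1=ray('side',p1);c2,r2=ray('top',p2)
    A=np.stack([r1,-r2],1); s=np.linalg.lstsq(A,c2-c1,rcond=None)[0]
    a=c1+s[0]*r1;b=c2+s[1]*r2; return (a+b)/2,np.linalg.norm(a-b)
def proj(n,X):
    k,d,R,t=K(n); return cv2.projectPoints(np.array(X,float).reshape(-1,1,3),cv2.Rodrigues(R)[0],t,k,d)[0][:,0]
def snap(n,fn,crop=None,s=1):
    im=eyes.read_camera(n); cv2.imwrite('pics/raw_'+fn+'.png',im[...,::-1])
    o=im if crop is None else im[crop[1]:crop[3],crop[0]:crop[2]]
    cv2.imwrite('pics/'+fn+'.png',cv2.resize(o,None,fx=s,fy=s,interpolation=cv2.INTER_CUBIC)[...,::-1]); return im
E
python3 - <<'E'
from h import *
snap('side','s0');snap('top','t0')
print(sensors.get_obs(),env.hold_point_z)
for n in('side','top'): 
  k,d,R,t=K(n);print(n,k[0],d,-R.T@t,R)
E
```

```text
{'time': 0.1, 'joint_positions': array([-1.27610956e+00,  3.59444395e-01,  1.51131442e+00,  1.69026440e-05,
        1.27251625e+00, -1.15137367e-01]), 'joint_velocities': array([-0.00238901, -0.00055065, -0.00321066,  0.00160138, -0.00094472,
        0.00096888]), 'tau': array([-4.35496131e-04, -5.28651989e+01, -2.79351211e+01, -1.48946433e-04,
        5.08464800e-03,  2.60473456e-05]), 'position': array([ 0.2388682 , -0.54973577,  0.23053457]), 'tool_rot': array([-3.13992324e+00, -2.09321751e-04,  4.09818975e-01]), 'contact_force': array([ 0.0898092 , -0.18786534, -0.30046736]), 'moment': array([0.0075247 , 0.02921063, 0.00908421]), 'opening': 0.08528370940981575} 0.0187
side [515.86836102   0.         278.87985152] [-0.15445082  0.          0.          0.          0.        ] [0.34356748 0.47482998 0.69664906] [[-0.94457343 -0.32778509 -0.01838397]
 [-0.22724084  0.69319825 -0.68398669]
 [ 0.23694438 -0.64189806 -0.7292628 ]]
top [388.98148374   0.         280.53109674] [-0.0181546  0.         0.         0.         0.       ] [ 0.40000893 -0.07295694  0.90259491] [[-0.02224353 -0.99949314 -0.02277465]
 [-0.98127687  0.02618605 -0.19081403]
 [ 0.19131369  0.01810386 -0.98136197]]
```

View pics/s0.png

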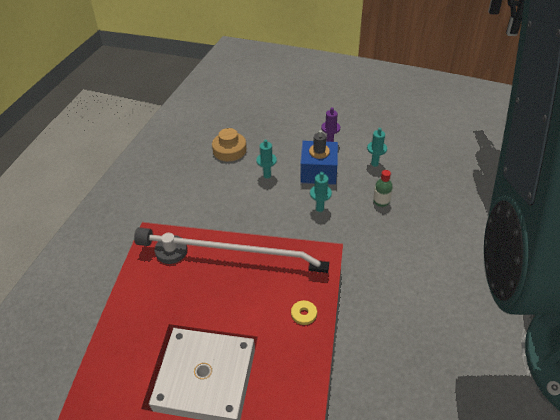

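View pics/t0.png

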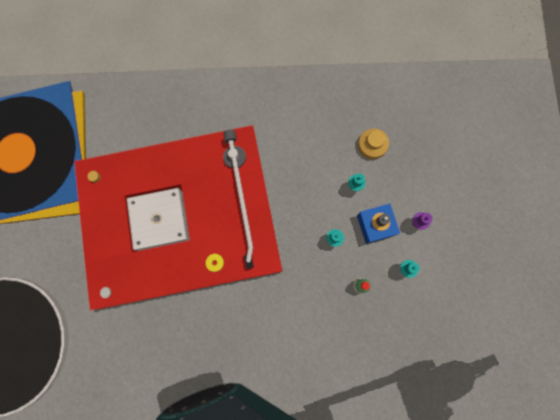

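```bash
python3 - <<'E'
from h import *
s=cv2.imread('pics/raw_s0.png');t=cv2.imread('pics/raw_t0.png')
cv2.imwrite('pics/c1.png',cv2.resize(t[120:320,310:450],None,fx=4,fy=4,interpolation=cv2.INTER_CUBIC)[:600])
cv2.imwrite('pics/c2.png',cv2.resize(s[90:220,200:400],None,fx=4,fy=4,interpolation=cv2.INTER_CUBIC))
cv2.imwrite('pics/c3.png',np.hstack([cv2.resize(t[178:258,117:197],None,fx=5,fy=5,interpolation=cv2.INTER_CUBIC),cv2.resize(s[320:420,150:250],(400,400),interpolation=cv2.INTER_CUBIC)]))
E
```

```text
(no output)
```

View pics/c1.png

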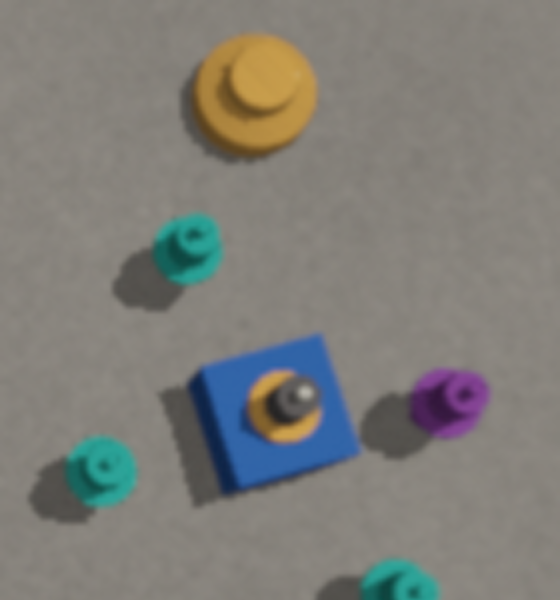

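View pics/c2.png

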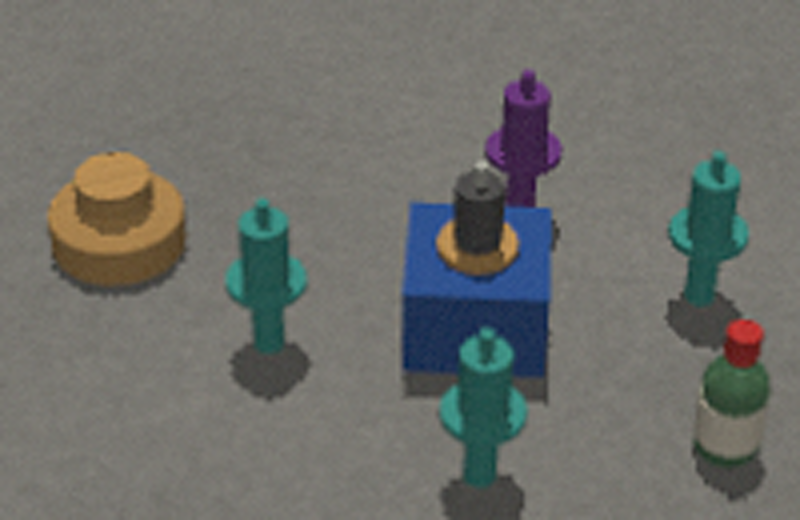

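View pics/c3.png

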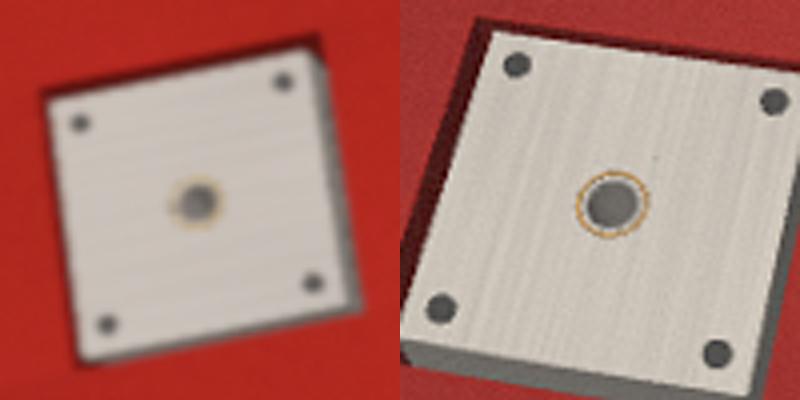

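```bash
python3 - <<'E'
from h import *
np.set_printoptions(precision=4,suppress=True)
print('well', plane('side',(203,371),.064),plane('top',(156.4,218.2),.064))
print('flange',plane('side',(319.5,151.5),.055),plane('top',(381,221.5),.055))
print('hubtop',plane('side',(320.2,135.5),.089),plane('top',(384.2,219),.089))
print('two',two((320.2,135.5),(384.2,219)))
t=cv2.imread('pics/raw_t0.png');h=cv2.cvtColor(t,cv2.COLOR_BGR2HSV)
m=(((h[...,0]<8)|(h[...,0]>172))&(h[...,1]>150)&(h[...,2]>60)).astype(np.uint8)
c=max(cv2.findContours(m,0,2)[0],key=cv2.contourArea);b=cv2.boxPoints(cv2.minAreaRect(c));print(b)
P=np.array([plane('top',p,.06) for p in b]);print(P,P.mean(0))
bl=((h[...,0]>100)&(h[...,0]<125)&(h[...,1]>150)).astype(np.uint8)
S=np.array([[[*(np.array(p)/4+[310,120])]for p in [(198,373),(322,335),(358,455),(232,492)]]])[0][:,0]
Q=np.array([plane('top',p,.05) for p in S]);print('stand',Q,Q.mean(0))
for nm,a,bb in [('A',(263,212),(195,238)),('B',(486,346),(104,464)),('C',(716,164),None),('P',(527,86),(462,390))]:
  ps=np.array(a)/4+[200,90]
  print(nm,plane('side',ps,.079), two(ps,np.array(bb)/4+[310,120]) if bb else '')
print('oil',plane('side',np.array((743,335))/4+[200,90],.072))
print('tonearm/adapter',plane('top',(214,262),.066),plane('top',(250,262),.08))
E
```

```text
well [0.5512 0.2201 0.064 ] [0.549  0.2169 0.064 ]
flange [ 0.5318 -0.2704  0.055 ] [ 0.5303 -0.2773  0.055 ]
hubtop [ 0.5335 -0.2766  0.089 ] [ 0.5302 -0.2762  0.089 ]
two (array([ 0.5317, -0.2758,  0.0896]), np.float64(0.003119852090535776))
[[ 60.8678 163.6056]
 [252.3456 124.9741]
 [281.9132 271.5263]
 [ 90.4353 310.1578]]
[[ 0.6831  0.4461  0.06  ]
 [ 0.7625  0.0033  0.06  ]
 [ 0.4268 -0.0573  0.06  ]
 [ 0.3541  0.3533  0.06  ]] [0.5566 0.1864 0.06  ]Traceback (most recent call last):
  File "<stdin>", line 13, in <module>
  File "h.py", line 10, in plane
    c,r=ray(n,px); return c+r*(z-c[2])/r[2]
        ~~~^^^^^^
  File "h.py", line 7, in ray
    k,d,R,t=K(n); p=cv2.undistortPoints(np.array([[px]],float),k,d)[0,0]
                    ~~~~~~~~~~~~~~~~~~~^^^^^^^^^^^^^^^^^^^^^^^^^^^^
cv2.error: OpenCV(4.12.0) /io/opencv/modules/calib3d/src/undistort.dispatch.cpp:538: error: (-215:Assertion failed) npoints >= 0 && src.isContinuous() && (depth == CV_32F || depth == CV_64F) in function 'undistortPoints'
```

```bash
sed -i 's/np.array(\[\[px\]\],float)/np.array([[list(px)]],float)/' h.py; python3 - <<'E'
from h import *
np.set_printoptions(precision=4,suppress=True)
C=[(255,127),(281,271),(91,309),(76,161)]
P=np.array([plane('top',p,.06) for p in C]);print(P,P.mean(0))
S=[np.array(p)/4+[310,120] for p in [(198,373),(322,335),(358,455),(232,492)]]
Q=np.array([plane('top',p,.05) for p in S]);print('stand',Q,Q.mean(0))
for nm,a,bb in [('A',(263,212),(195,238)),('B',(486,346),(104,464)),('C',(716,164),None),('P',(527,86),(462,390))]:
  ps=np.array(a)/4+[200,90]
  print(nm,plane('side',ps,.079), two(ps,np.array(bb)/4+[310,120]) if bb else '')
print('oil',plane('side',np.array((743,335))/4+[200,90],.072))
print('adapter, armtip',plane('top',(214,262),.066),plane('top',(250,262),.08))
# nominal well
u=(P[0]+P[1]-P[2]-P[3])/2; print(np.linalg.norm(u)); v=(P[0]+P[3]-P[1]-P[2])/2;print(np.linalg.norm(v))
ey=-u/np.linalg.norm(u);print('yaw', np.degrees(np.arctan2(-ey[0],ey[1])),'nom well',P.mean(0)+.04*ey)
E
```

```text
[[ 0.7573 -0.0028  0.06  ]
 [ 0.4279 -0.0554  0.06  ]
 [ 0.3564  0.3523  0.06  ]
 [ 0.6882  0.411   0.06  ]] [0.5575 0.1763 0.06  ]
stand [[ 0.5508 -0.2322  0.05  ]
 [ 0.5705 -0.3024  0.05  ]
 [ 0.5028 -0.317   0.05  ]
 [ 0.4843 -0.2468  0.05  ]] [ 0.5271 -0.2746  0.05  ]
A [ 0.6283 -0.2352  0.079 ] (array([ 0.6221, -0.2281,  0.085 ]), np.float64(0.006475224687917683))
B [ 0.5026 -0.1778  0.079 ] (array([ 0.4995, -0.1734,  0.0833]), np.float64(0.00398543296088836))
C [ 0.4317 -0.3387  0.079 ] 
P [ 0.5358 -0.372   0.079 ] (array([ 0.533 , -0.3648,  0.0842]), np.float64(0.0022117659227049082))
oil [ 0.3966 -0.2285  0.072 ]
adapter, armtip [0.4501 0.0877 0.066 ] [0.4475 0.009  0.08  ]
0.4166799057151697
0.33523827022988634
yaw 9.71359040451052 nom well [0.5507 0.2157 0.06  ]
```

Emit:
play_rows --rows '[{"linear":[0.029,0.027,0],"roll":0,"grip":0.05},{"linear":[0.029,0.027,0],"roll":0,"grip":0.05},{"linear":[0.029,0.027,0],"roll":0,"grip":0.05},{"linear":[0.029,0.027,0],"roll":0,"grip":0.05},{"linear":[0.029,0.027,0],"roll":0,"grip":0.05}]' --grip_force 20

```text
time: 0.52
position: [0.3814, -0.416, 0.2283]
tool_rot: [-3.14, 0.004, 0.397]
contact_force: [0.3, -0.3, 0.1]
opening: 0.0499
```

Emit:
play_rows --rows '[{"linear":[0.029,0.027,0],"roll":0,"grip":0.05},{"linear":[0.029,0.027,0],"roll":0,"grip":0.05},{"linear":[0.029,0.027,0],"roll":0,"grip":0.05},{"linear":[0.029,0.027,0],"roll":0,"grip":0.05},{"linear":[0.029,0.027,0],"roll":0,"grip":0.05}]'

```text
time: 0.93
position: [0.5307, -0.2721, 0.2266]
tool_rot: [-3.137, 0.005, 0.395]
contact_force: [0.1, -0.6, -0.8]
opening: 0.0498
```

```bash
python3 - <<'E'
from h import *
snap('side','s1',(220,40,420,190),4);print(sensors.get_obs()['position'])
E
```

```text
[ 0.53622717 -0.26657498  0.22670299]
```

View pics/s1.png

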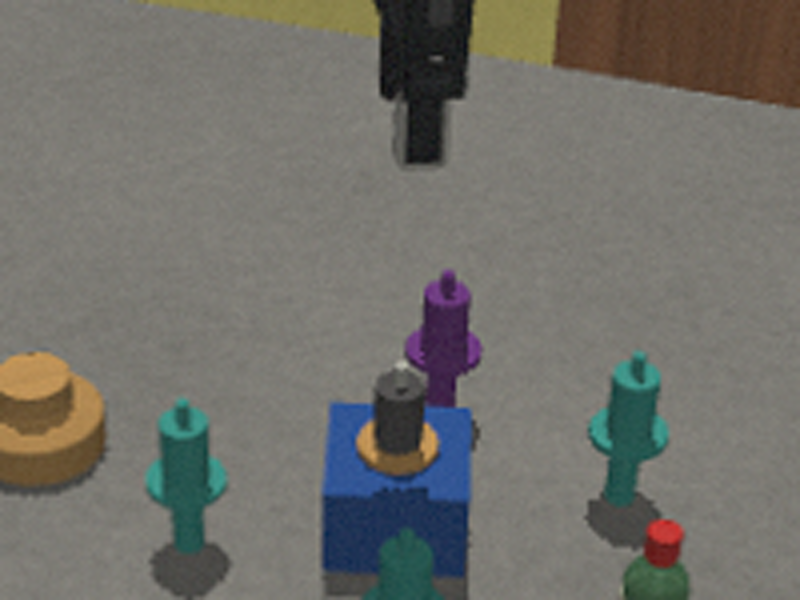

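Emit:
play_rows --rows '[{"linear":[-0.002,-0.004,-0.03],"roll":0.004,"grip":0.05},{"linear":[-0.002,-0.003,-0.03],"roll":0.004,"grip":0.05},{"linear":[-0.001,-0.002,-0.03],"roll":0.004,"grip":0.05},{"linear":[0,0,-0.012],"roll":0,"grip":0.05},{"linear":[0,0,0],"roll":0,"grip":0.05}]'

```text
time: 1.4
position: [0.5361, -0.2707, 0.1219]
tool_rot: [-3.138, -0.004, 0.423]
contact_force: [0.1, 0.4, -0.2]
opening: 0.05
```

```bash
python3 - <<'E'
from h import *
p=sensors.get_obs();print(p['position'],p['tool_rot'],p['contact_force'])
snap('side','s2',(220,40,420,190),4);snap('top','t2',(310,140,450,290),4)
P=p['position'];y=p['tool_rot'][2];j=np.array([np.sin(y),-np.cos(y),0])
for n,o,c in(('side',(220,40),4),('top',(310,140),4)):
  print(n,(proj(n,[P,P+.025*j,P-.025*j])-o)*c)
E
```

```text
[ 0.5360729  -0.27073426  0.12194619] [-3.13838876 -0.00435952  0.42258689] [ 0.06978086  0.3668557  -0.17686146]
side [[394.53119083 331.82995812]
 [386.8584301  299.88684552]
 [402.48546442 365.03429919]]
top [[300.72613166 294.24305799]
 [344.14414533 273.24250598]
 [257.09892458 315.33687383]]
```

View pics/s2.png

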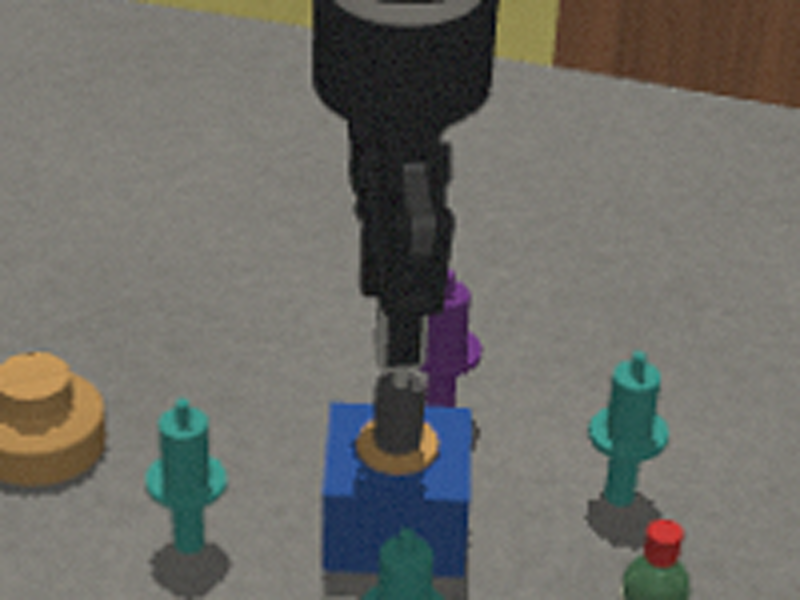

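View pics/t2.png

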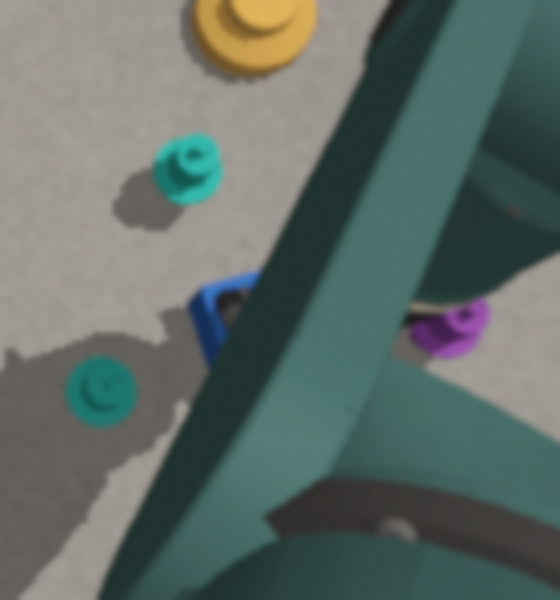

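Emit:
play_rows --rows '[{"linear":[-0.0045,-0.005,-0.004],"roll":-0.01,"grip":0.05},{"linear":[0,0,-0.015],"roll":0,"grip":0.05},{"linear":[0,0,-0.02],"roll":0,"grip":0.05},{"linear":[0,0,-0.015],"roll":0,"grip":0.05},{"linear":[0,0,0],"roll":0,"grip":0.05}]'

```text
time: 1.92
position: [0.5361, -0.2826, 0.0761]
tool_rot: [3.129, -0.013, 0.409]
contact_force: [0.4, 0.0, 0.7]
opening: 0.0505
```

```bash
python3 - <<'E'
from h import *
p=sensors.get_obs();print(p['position'],p['tool_rot'],p['contact_force'])
snap('side','s3',(260,80,380,180),6)
E
```

```text
[ 0.53612488 -0.28259512  0.07612559] [ 3.12928735 -0.01324668  0.40900252] [0.38236588 0.0074338  0.71890944]
```

View pics/s3.png

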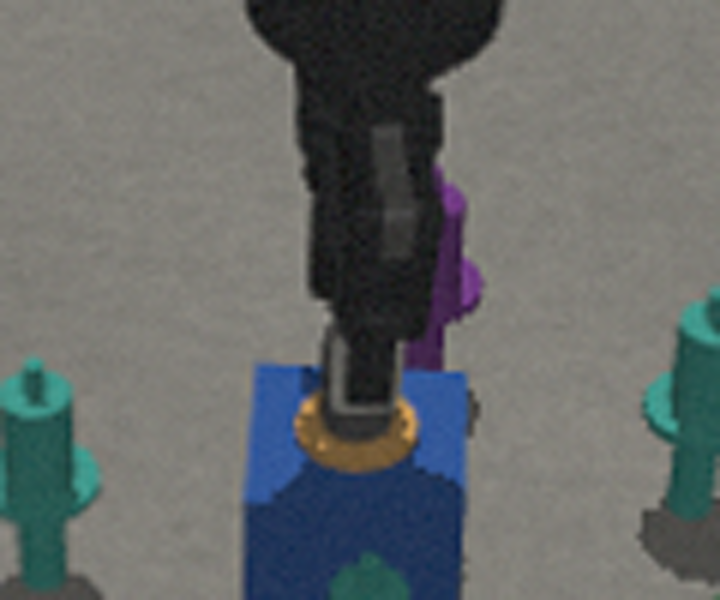

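Emit:
play_rows --rows '[{"linear":[-0.004,0.006,0],"roll":0,"grip":0.05},{"linear":[0,0,-0.006],"roll":0,"grip":0.05},{"linear":[0,0,-0.006],"roll":0,"grip":0.05},{"linear":[0,0,0],"roll":0,"grip":0.05},{"linear":[0,0,0],"roll":0,"grip":0.05}]'

```text
time: 2.38
position: [0.5349, -0.2792, 0.07]
tool_rot: [3.12, -0.019, 0.408]
contact_force: [0.0, -1.0, 0.2]
opening: 0.0499
```

```bash
python3 - <<'E'
from h import *
p=sensors.get_obs();print(p['position'],p['tool_rot'],p['contact_force'])
snap('side','s4',(260,80,380,180),6)
E
```

```text
[ 0.53492057 -0.27919199  0.07000668] [ 3.12042752 -0.01863831  0.40801178] [ 0.01166727 -1.03039216  0.17247859]
```

View pics/s4.png

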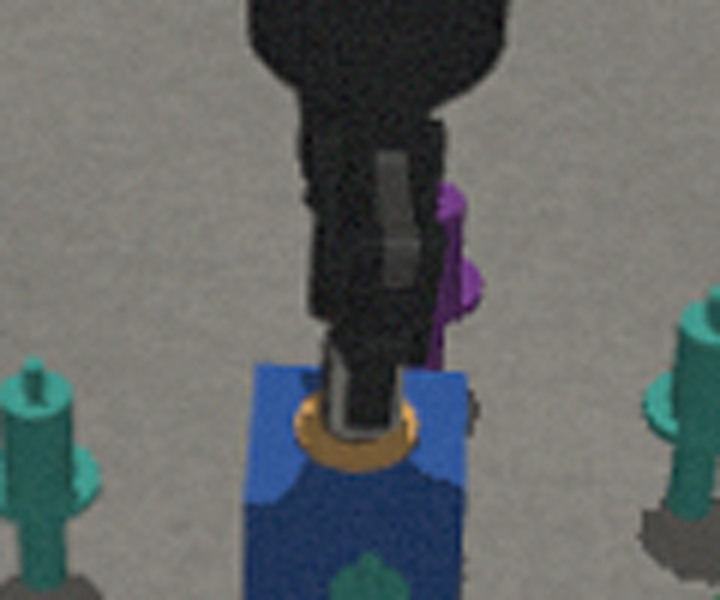

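Emit:
play_rows --rows '[{"linear":[-0.003,0.003,-0.004],"roll":0,"grip":0.05},{"linear":[-0.002,0.002,-0.005],"roll":0,"grip":0.05},{"linear":[0,0,-0.005],"roll":0,"grip":0.05},{"linear":[0,0,0],"roll":0,"grip":0.05},{"linear":[0,0,0],"roll":0,"grip":0.05}]'

```text
time: 2.85
position: [0.5295, -0.2735, 0.0548]
tool_rot: [3.12, -0.019, 0.408]
contact_force: [0.4, -0.8, 0.7]
opening: 0.05
```

Emit:
play_rows --rows '[{"linear":[0.001,-0.001,0.004],"roll":0,"grip":0.05},{"linear":[0,0,0],"roll":0,"grip":0.05},{"linear":[0,0,0],"roll":0,"grip":0.05},{"linear":[0,0,0],"roll":0,"grip":0.05},{"linear":[0,0,0],"roll":0,"grip":0.05}]'

```text
time: 3.27
position: [0.531, -0.2749, 0.0593]
tool_rot: [3.12, -0.019, 0.408]
contact_force: [-0.1, -0.8, -0.9]
opening: 0.0501
```

```bash
python3 - <<'E'
from h import *
p=sensors.get_obs();print(p['position'],p['tool_rot'],p['contact_force'],p['joint_velocities'])
snap('side','s5',(260,80,380,180),6)
E
```

```text
[ 0.53095626 -0.27490695  0.05930839] [ 3.11999301 -0.01887894  0.4083548 ] [-0.06574868 -0.8433811  -0.92907703] [-0.00112995 -0.00304459 -0.00292575  0.00013612 -0.00194011  0.00030669]
```

View pics/s5.png

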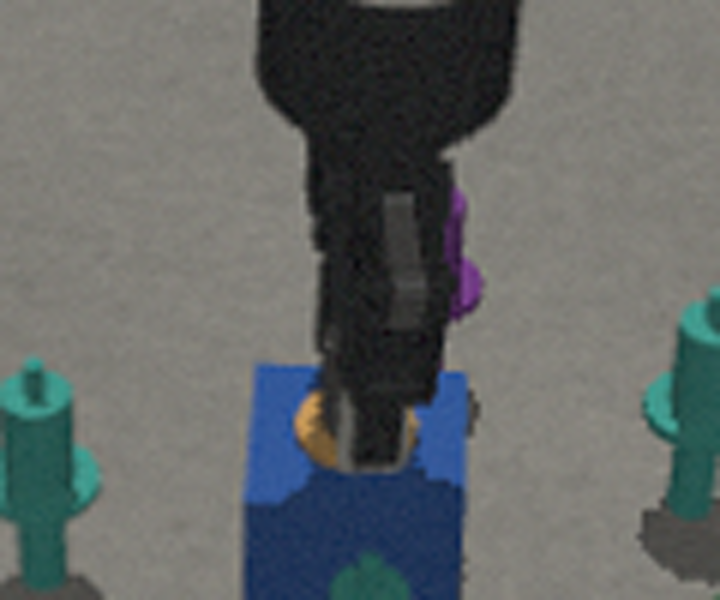

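Emit:
play_rows --rows '[{"linear":[0.002,0,0.002],"roll":0,"grip":0.03},{"linear":[0,0,0],"roll":0,"grip":0.015},{"linear":[0,0,0],"roll":0,"grip":0.01},{"linear":[0,0,0],"roll":0,"grip":0.01},{"linear":[0,0,0],"roll":0,"grip":0.01}]' --grip_force 25

```text
time: 3.73
position: [0.5334, -0.2751, 0.0617]
tool_rot: [3.119, -0.019, 0.408]
contact_force: [-0.2, -0.9, 0.0]
opening: 0.0233
```

```bash
python3 - <<'E'
from h import *
p=sensors.get_obs();print(p['position'],p['tool_rot'],p['contact_force'],p['opening'])
snap('side','s6',(260,80,380,180),6)
E
```

```text
[ 0.53335551 -0.27507968  0.06174708] [ 3.11949878 -0.01910044  0.40836465] [-0.22596627 -0.89124922  0.01076952] 0.023337742901303533
```

View pics/s6.png

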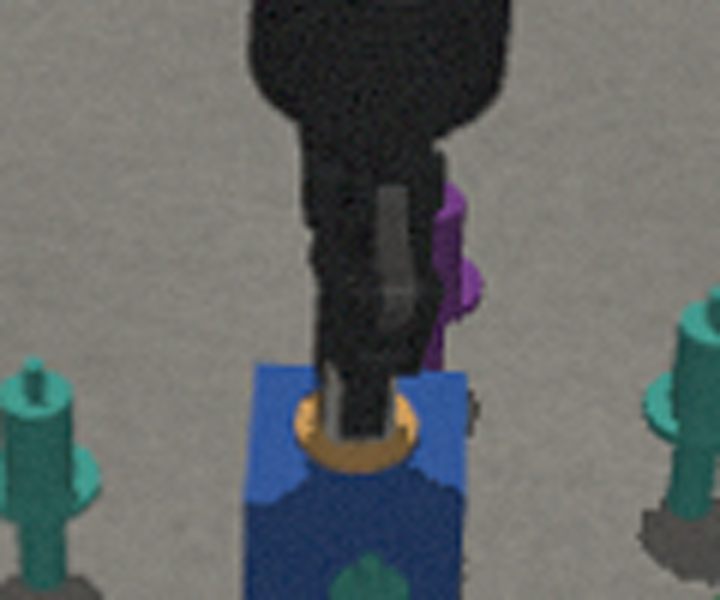

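Emit:
play_rows --rows '[{"linear":[0,0,0.006],"roll":0,"grip":0.01},{"linear":[0,0,0.008],"roll":0,"grip":0.01},{"linear":[0,0,0.006],"roll":0,"grip":0.01},{"linear":[0,0,0],"roll":0,"grip":0.01},{"linear":[0,0,0],"roll":0,"grip":0.01}]'

```text
time: 4.2
position: [0.5324, -0.2744, 0.0834]
tool_rot: [3.121, -0.018, 0.408]
contact_force: [-0.1, 0.6, -1.6]
opening: 0.0234
```

```bash
python3 - <<'E'
from h import *
p=sensors.get_obs();print(p['position'],p['tool_rot'],p['contact_force'],p['opening'])
snap('side','s7',(260,80,380,180),6)
E
```

```text
[ 0.53244262 -0.27444308  0.08337855] [ 3.12128915 -0.01804089  0.40828102] [-0.08206158  0.57815049 -1.63912798] 0.02338887870530096
```

View pics/s7.png

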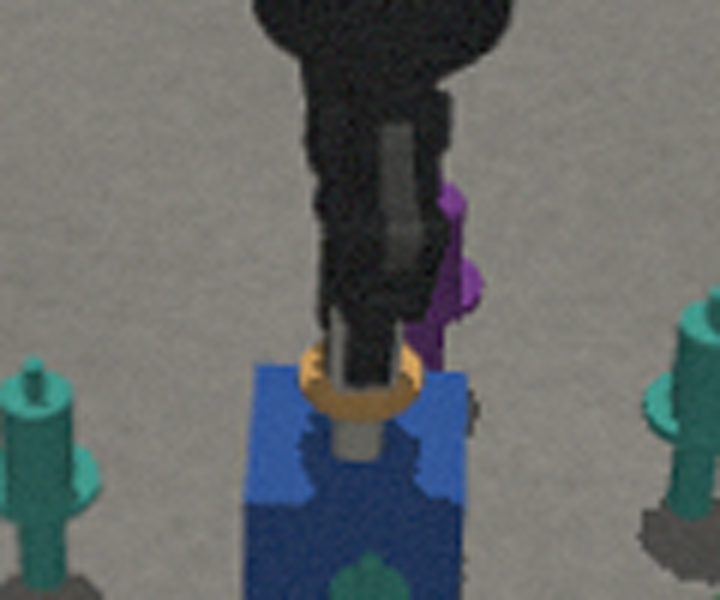

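Emit:
play_rows --rows '[{"linear":[0.003,0.0013,0],"roll":0,"grip":0.01},{"linear":[0.0037,0.0016,0],"roll":0,"grip":0.01},{"linear":[0.0037,0.0016,0],"roll":0,"grip":0.01},{"linear":[0.0028,0.0012,0],"roll":0,"grip":0.01},{"linear":[0,0,0],"roll":0,"grip":0.01}]'

```text
time: 4.67
position: [0.5426, -0.2696, 0.0832]
tool_rot: [3.123, -0.01, 0.41]
contact_force: [-1.8, -1.0, 0.7]
opening: 0.0231
```

```bash
python3 - <<'E'
from h import *
p=sensors.get_obs();print(p['position'],p['tool_rot'],p['contact_force'],p['opening'])
snap('side','s8',(260,80,380,180),6)
E
```

```text
[ 0.5426258  -0.26960352  0.08320294] [ 3.12258667 -0.009741    0.41003591] [-1.80872701 -1.0164212   0.72235523] 0.023080884485384846
```

View pics/s8.png

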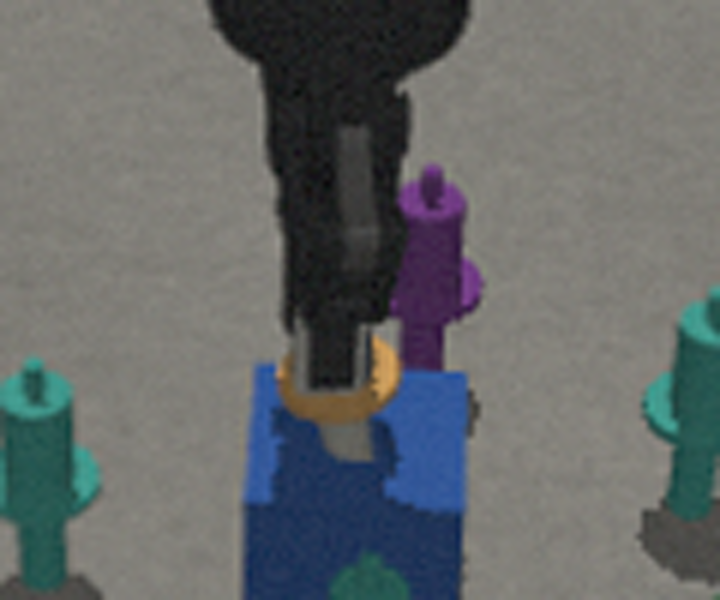

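Emit:
play_rows --rows '[{"linear":[0.003,0.0013,0],"roll":0,"grip":0.01},{"linear":[0.0034,0.0014,0],"roll":0,"grip":0.01},{"linear":[0.0032,0.0013,0],"roll":0,"grip":0.01},{"linear":[0,0,0],"roll":0,"grip":0.01},{"linear":[0,0,0],"roll":0,"grip":0.01}]'

```text
time: 5.13
position: [0.5495, -0.2664, 0.0824]
tool_rot: [3.124, -0.003, 0.411]
contact_force: [-2.4, -1.4, 1.3]
opening: 0.0232
```

```bash
python3 - <<'E'
from h import *
p=sensors.get_obs();print(p['position'],p['tool_rot'],p['contact_force'],p['opening'])
snap('side','s9',(260,80,380,180),6)
E
```

```text
[ 0.54954135 -0.26644103  0.08235082] [ 3.12404767 -0.00345671  0.41122452] [-2.3885591  -1.3665932   1.34160282] 0.023224384075020237
```

View pics/s9.png

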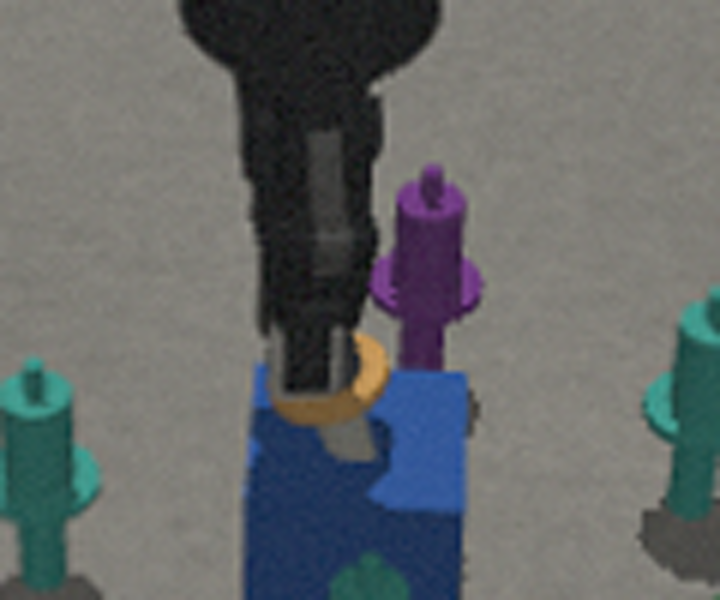

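Emit:
play_rows --rows '[{"linear":[0,0,0.01],"roll":0,"grip":0.01},{"linear":[0,0,0.025],"roll":0,"grip":0.01},{"linear":[0,0,0.03],"roll":0,"grip":0.01},{"linear":[0,0,0.03],"roll":0,"grip":0.01},{"linear":[0,0,0.02],"roll":0,"grip":0.01}]'

```text
time: 5.6
position: [0.5477, -0.2614, 0.1969]
tool_rot: [3.136, -0.003, 0.409]
contact_force: [0.1, -0.1, -1.5]
opening: 0.023
```

```bash
python3 - <<'E'
from h import *
p=sensors.get_obs();print(p['position'],p['tool_rot'],p['contact_force'],p['opening'])
snap('side','s10',(230,20,350,120),6)
E
```

```text
[ 0.54765005 -0.26143636  0.19685707] [ 3.136122   -0.00329645  0.40934979] [ 0.14653283 -0.07171276 -1.47654827] 0.02303390083646048
```

View pics/s10.png

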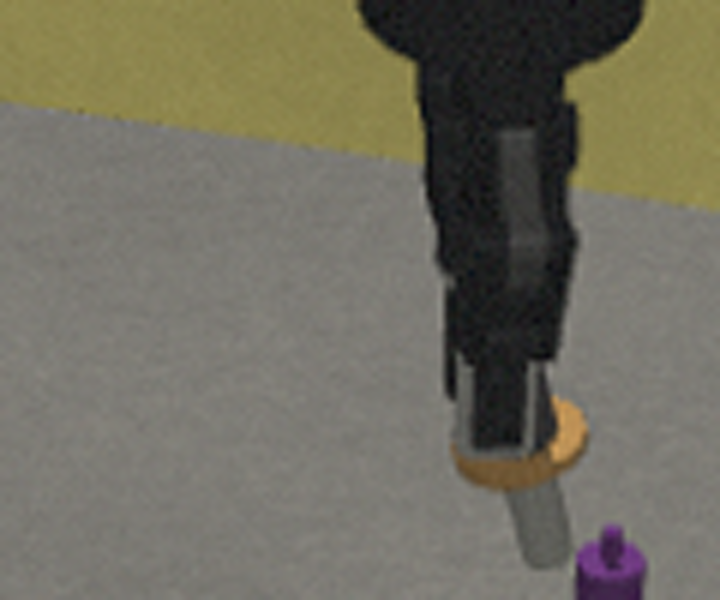

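```bash
cat >> h.py <<'E'
def onlean(px,P,yaw):
    n=np.array([np.sin(yaw),-np.cos(yaw),0]); c,r=ray('side',px)
    X=c+r*(n@(P-c))/(n@r); ex=np.array([np.cos(yaw),np.sin(yaw),0])
    return np.array([ex@(X-P),X[2]-P[2]])
E
python3 - <<'E'
from h import *
p=sensors.get_obs();P=p['position'];y=p['tool_rot'][2]
f=lambda a:onlean(np.array(a)/6+[230,20],P,y)
for a,b in [((507,490),(527,560)),((555,478),(570,550)),((531,487),(549,556))]:
  A,B=f(a),f(b);d=A-B;print(A,B,np.degrees(np.arctan2(d[0],d[1])))
E
```

```text
[-0.00645474 -0.02981144] [-0.01325753 -0.05556059] 14.799092397831577
[-0.02061016 -0.02645998] [-0.02619174 -0.05274154] 11.990101474617832
[-0.01357293 -0.02920257] [-0.01989383 -0.05453066] 14.012556594745009
```

Emit:
play_rows --rows '[{"linear":[0.001,0.03,0.003],"roll":0,"grip":0.01},{"linear":[0.002,0.04,0],"roll":0,"grip":0.01},{"linear":[0.002,0.04,0],"roll":0,"grip":0.01},{"linear":[0.002,0.04,0],"roll":0,"grip":0.01},{"linear":[0.002,0.04,0],"roll":0,"grip":0.01}]'

```text
time: 6.07
position: [0.5648, -0.0749, 0.2101]
tool_rot: [3.119, -0.022, 0.397]
contact_force: [0.5, -0.3, -1.8]
opening: 0.0227
```

Emit:
play_rows --rows '[{"linear":[0.002,0.04,0],"roll":0,"grip":0.01},{"linear":[0.002,0.04,0],"roll":0,"grip":0.01},{"linear":[0.002,0.04,0],"roll":0,"grip":0.01},{"linear":[0.002,0.04,0],"roll":0,"grip":0.01},{"linear":[0.002,0.04,0],"roll":0,"grip":0.01}]'

```text
time: 6.48
position: [0.5743, 0.134, 0.2112]
tool_rot: [3.122, -0.03, 0.395]
contact_force: [0.2, -1.0, -2.0]
opening: 0.0233
```

Emit:
play_rows --rows '[{"linear":[-0.002,0.035,0],"roll":0,"grip":0.01},{"linear":[-0.002,0.03,0],"roll":0.004,"grip":0.01},{"linear":[-0.002,0.018,-0.02],"roll":0.006,"grip":0.01},{"linear":[0,0,-0.022],"roll":0,"grip":0.01},{"linear":[0,0,-0.01],"roll":0,"grip":0.01}]'

```text
time: 6.9
position: [0.5698, 0.236, 0.1618]
tool_rot: [3.13, -0.046, 0.414]
contact_force: [0.7, -0.6, -2.1]
opening: 0.023
```

```bash
python3 - <<'E'
from h import *
p=sensors.get_obs();print(p['position'],p['tool_rot'],p['contact_force'],p['opening'])
snap('side','s11',(130,270,290,420),4)
snap('top','t11',(100,150,220,270),5)
E
```

```text
[0.56981475 0.23600176 0.16178917] [ 3.12974167 -0.04603717  0.41377741] [ 0.71336306 -0.6379873  -2.10307918] 0.022953490097725203
```

View pics/s11.png

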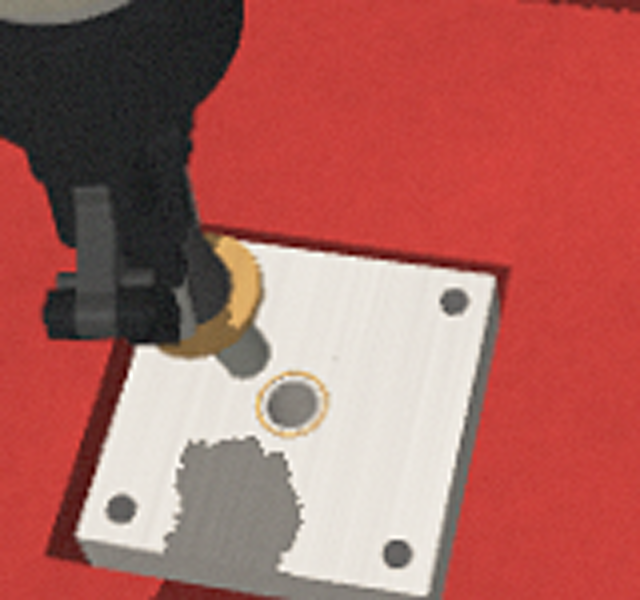

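View pics/t11.png

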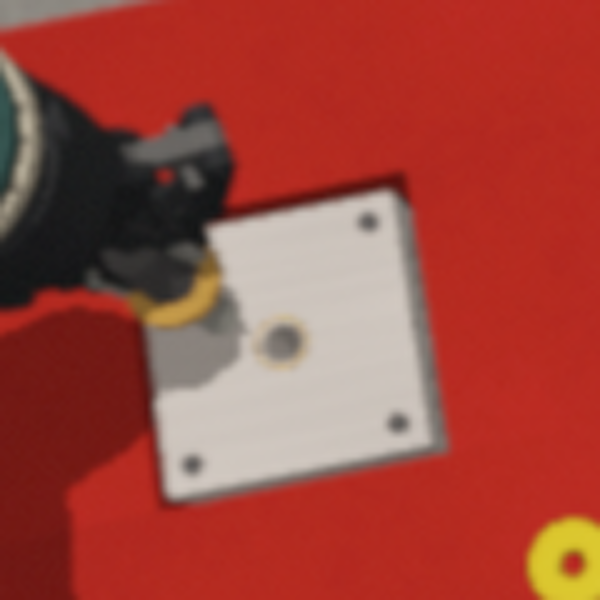

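```bash
python3 - <<'E'
from h import *
p=sensors.get_obs();P=p['position'];y=p['tool_rot'][2]
for a in [(248,362),(250,367),(222,340),(238,330)]:
  r=onlean(np.array(a)/4+[130,270],P,y);print(r, P+np.array([np.cos(y)*r[0],np.sin(y)*r[0],r[1]]))
im=cv2.imread('pics/raw_s11.png')[330:380,170:220]
cv2.imwrite('pics/c11.png',cv2.resize(im,None,fx=12,fy=12,interpolation=cv2.INTER_CUBIC))
E
```

```text
[-0.01419023 -0.05486766] [0.55629458 0.22876855 0.1068335 ]
[-0.0143106  -0.05829904] [0.5561843  0.22872032 0.10340211]
[-0.00841808 -0.0394058 ] [0.561583   0.23108165 0.12229535]
[-0.01428173 -0.03368605] [0.55621076 0.22873189 0.1280151 ]
```

View pics/c11.png

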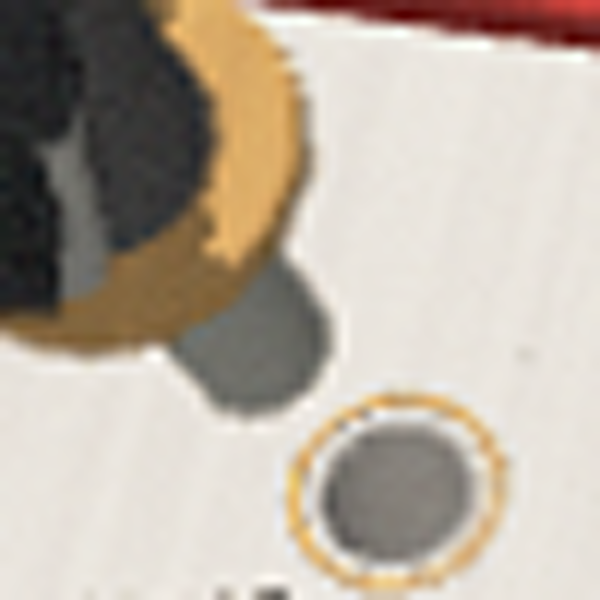

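```bash
python3 - <<'E'
from h import *
p=sensors.get_obs();P=p['position'];print(P)
for z in (.108,.112,.116): print(plane('side',(192.3,359.2),z), plane('side',(192.3,359.2),z)-P)
print(plane('side',(202.9,371),.064))
E
```

```text
[0.5692956  0.23445505 0.16170116]
[0.55628582 0.22747343 0.108     ] [-0.01300978 -0.00698162 -0.05370116]
[0.55484035 0.22915427 0.112     ] [-0.01445525 -0.00530078 -0.04970116]
[0.55339488 0.23083511 0.116     ] [-0.01590072 -0.00361994 -0.04570116]
[0.55133433 0.22013546 0.064     ]
```

Emit:
play_rows --rows '[{"linear":[-0.003,-0.005,-0.005],"roll":-0.003,"grip":0.01},{"linear":[-0.0025,-0.004,-0.012],"roll":0,"grip":0.01},{"linear":[0,0,-0.012],"roll":0,"grip":0.01},{"linear":[0,0,0],"roll":0,"grip":0.01},{"linear":[0,0,0],"roll":0,"grip":0.01}]'

```text
time: 7.42
position: [0.5662, 0.221, 0.1356]
tool_rot: [3.129, -0.049, 0.403]
contact_force: [0.6, -0.5, -0.9]
opening: 0.0232
```

```bash
cat > look.py <<'E'
import sys
from h import *
fn=sys.argv[1]
p=sensors.get_obs();P=p['position'];print(P,p['tool_rot'],p['contact_force'],p['moment'],p['opening'])
snap('side',fn,(150,310,250,390),7)
w=np.array([.5513,.2201,.064]);print('TCP rel well',P-w)
print('well px',(proj('side',[w])-[150,310])*7)
E
python3 look.py s12
```

```text
[0.5661827  0.22096816 0.13556294] [ 3.12875655 -0.04856852  0.40334899] [ 0.64732428 -0.47386378 -0.93791964] [ 0.00517802  0.0371228  -0.00717571] 0.023177669017786874
TCP rel well [0.0148827  0.00086816 0.07156294]
well px [[370.53984017 426.89488644]]
```

View pics/s12.png

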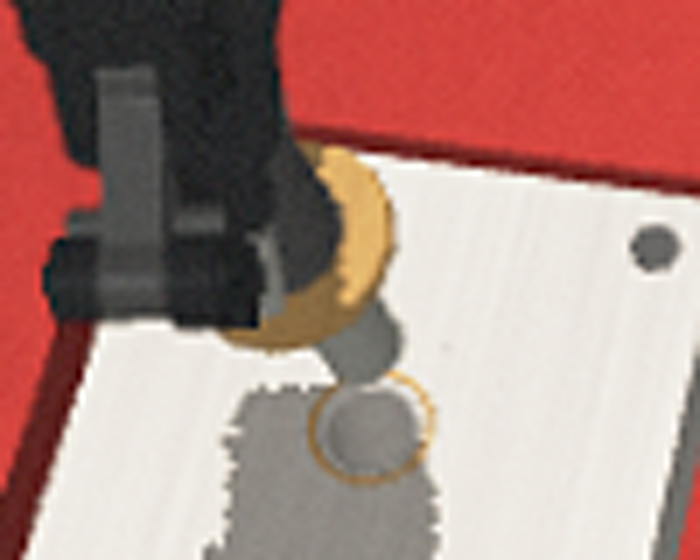

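Emit:
play_rows --rows '[{"linear":[-0.002,0.003,-0.003],"roll":0.002,"grip":0.01},{"linear":[-0.001,0.0015,-0.005],"roll":0,"grip":0.01},{"linear":[0,0,-0.003],"roll":0,"grip":0.01},{"linear":[0,0,0],"roll":0,"grip":0.01},{"linear":[0,0,0],"roll":0,"grip":0.01}]'

```text
time: 7.88
position: [0.5652, 0.2254, 0.1269]
tool_rot: [3.128, -0.054, 0.404]
contact_force: [0.7, 0.6, -2.1]
opening: 0.0231
```

```bash
python3 look.py s13; python3 - <<'E'
from h import *
print(plane('side',(202.4,359.3),.0858)-[.5513,.2201,0])
E
```

```text
[0.5651502  0.22540024 0.12693453] [ 3.12810389 -0.05382346  0.40370712] [ 0.71512596  0.58819042 -2.14813346] [-0.00581038  0.06747707 -0.02051611] 0.02309107735951268
TCP rel well [0.0138502  0.00530024 0.06293453]
well px [[370.53984017 426.89488644]]
[ 0.00039088 -0.00627277  0.0858    ]
```

View pics/s13.png

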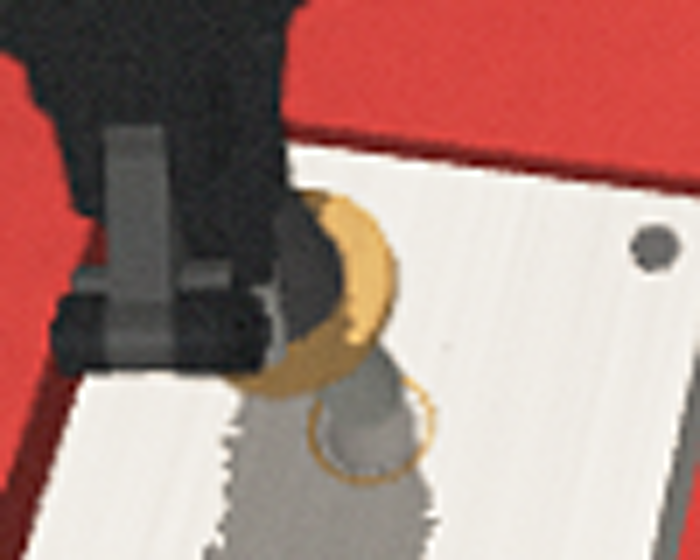

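Emit:
play_rows --rows '[{"linear":[-0.0015,0,-0.003],"roll":0.0,"grip":0.01},{"linear":[0,0,-0.004],"roll":0,"grip":0.01},{"linear":[0,0,-0.002],"roll":0,"grip":0.01},{"linear":[0,0,0],"roll":0,"grip":0.01},{"linear":[0,0,0],"roll":0,"grip":0.01}]'

```text
time: 8.35
position: [0.5635, 0.2257, 0.117]
tool_rot: [3.128, -0.054, 0.404]
contact_force: [-0.5, 0.4, -2.5]
opening: 0.0228
```

```bash
python3 look.py s14
```

```text
[0.56346867 0.22572276 0.11701675] [ 3.12805833 -0.05386285  0.40436012] [-0.47307166  0.41577116 -2.51018374] [-0.03537608 -0.00295641  0.00464516] 0.022787271538865252
TCP rel well [0.01216867 0.00562276 0.05301675]
well px [[370.53984017 426.89488644]]
```

View pics/s14.png

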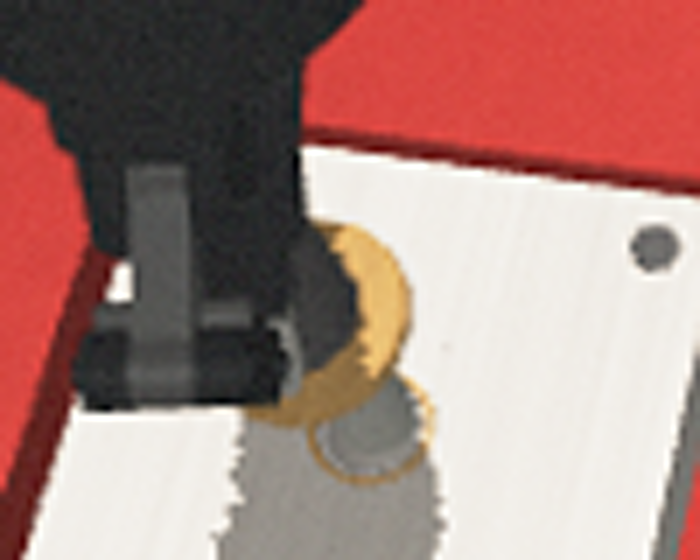

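Emit:
play_rows --rows '[{"linear":[0,0,-0.002],"roll":0.0,"grip":0.01},{"linear":[0,0,-0.002],"roll":0,"grip":0.01},{"linear":[0,0,-0.001],"roll":0,"grip":0.01},{"linear":[0,0,0],"roll":0,"grip":0.01},{"linear":[0,0,0],"roll":0,"grip":0.01}]'

```text
time: 8.82
position: [0.5641, 0.2258, 0.1118]
tool_rot: [3.128, -0.055, 0.404]
contact_force: [-0.5, 1.0, -1.0]
opening: 0.0232
```

```bash
python3 look.py s15
```

```text
[0.56411216 0.22582063 0.11175199] [ 3.12789402 -0.05498044  0.40427072] [-0.50473739  0.95353513 -1.00658748] [-0.00960327 -0.00815271  0.02143406] 0.02316348935198791
TCP rel well [0.01281216 0.00572063 0.04775199]
well px [[370.53984017 426.89488644]]
```

View pics/s15.png

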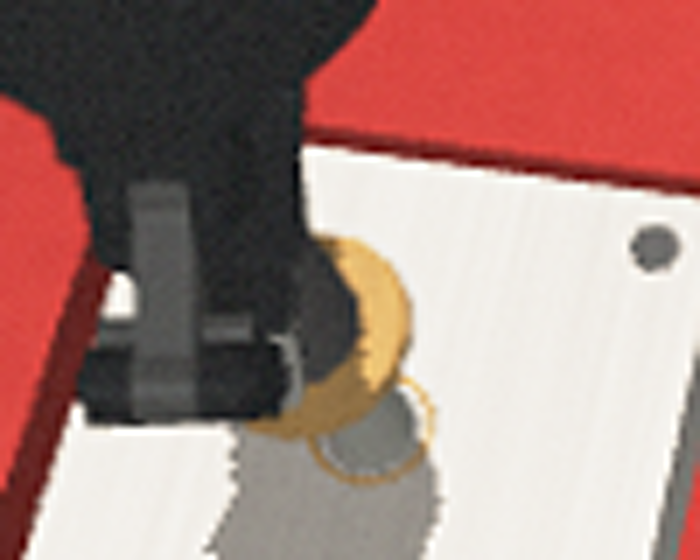

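Emit:
play_rows --rows '[{"linear":[0,0,-0.001],"roll":0.0,"grip":0.01},{"linear":[0,0,-0.001],"roll":0,"grip":0.01},{"linear":[0,0,-0.001],"roll":0,"grip":0.01},{"linear":[0,0,0],"roll":0,"grip":0.01},{"linear":[0,0,0],"roll":0,"grip":0.01}]'

```text
time: 9.28
position: [0.5645, 0.2258, 0.1088]
tool_rot: [3.128, -0.056, 0.404]
contact_force: [0.3, -0.5, -2.0]
opening: 0.0231
```

```bash
python3 look.py s16
```

```text
[0.56453137 0.22576417 0.10879184] [ 3.12751978 -0.05580721  0.40433584] [ 0.28742678 -0.49703738 -1.98801742] [-0.00023933 -0.09059745  0.06840015] 0.02314579664612534
TCP rel well [0.01323137 0.00566417 0.04479184]
well px [[370.53984017 426.89488644]]
```

View pics/s16.png

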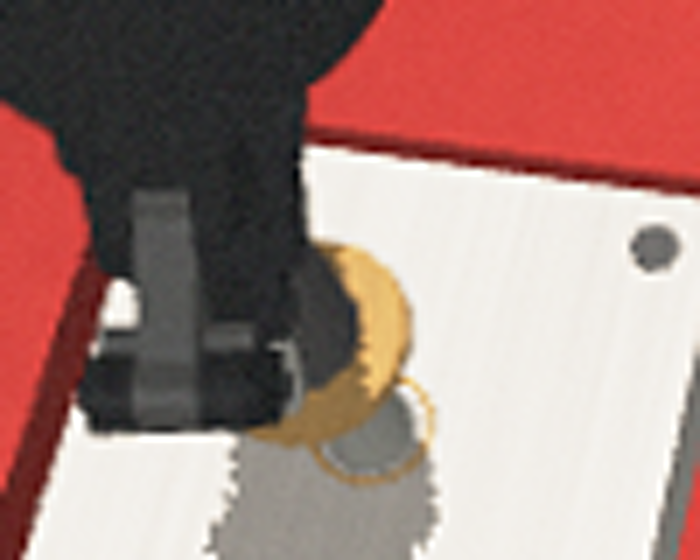

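Emit:
play_rows --rows '[{"linear":[0.0015,0.0006,0],"roll":0.0,"grip":0.01},{"linear":[0.0015,0.0006,0],"roll":0,"grip":0.01},{"linear":[0.001,0.0004,0],"roll":0,"grip":0.01},{"linear":[0,0,0],"roll":0,"grip":0.01},{"linear":[0,0,0],"roll":0,"grip":0.01}]'

```text
time: 9.75
position: [0.5661, 0.2264, 0.1083]
tool_rot: [3.128, -0.05, 0.405]
contact_force: [-1.0, -0.9, -0.9]
opening: 0.0232
```

```bash
python3 look.py s17
```

```text
[0.56605797 0.22643394 0.10828656] [ 3.12767532 -0.04966378  0.4046754 ] [-0.95649256 -0.90822356 -0.85992067] [-0.20337688  0.28831213 -0.03678253] 0.023188462843774123
TCP rel well [0.01475797 0.00633394 0.04428656]
well px [[370.53984017 426.89488644]]
```

View pics/s17.png

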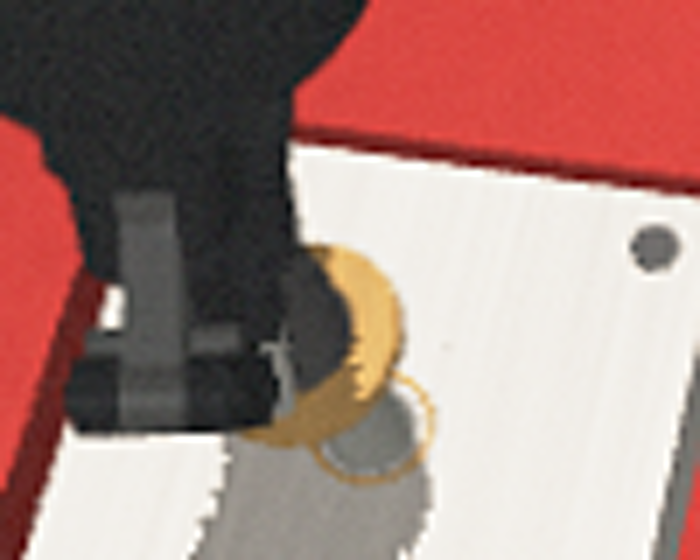

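Emit:
play_rows --rows '[{"linear":[0.002,0.0009,0],"roll":0.0,"grip":0.01},{"linear":[0.0025,0.001,0],"roll":0,"grip":0.01},{"linear":[0.0025,0.001,0],"roll":0,"grip":0.01},{"linear":[0.001,0.0004,0],"roll":0,"grip":0.01},{"linear":[0,0,0],"roll":0,"grip":0.01}]'

```text
time: 10.22
position: [0.5712, 0.2287, 0.1073]
tool_rot: [3.128, -0.042, 0.405]
contact_force: [-2.6, -2.5, 2.3]
opening: 0.023
```

```bash
python3 look.py s18
```

```text
[0.57119303 0.22865192 0.10731196] [ 3.12800086 -0.04201504  0.40485054] [-2.60304317 -2.54574803  2.34555454] [-0.41259962  0.75143016  0.00898621] 0.022967055312708727
TCP rel well [0.01989303 0.00855192 0.04331196]
well px [[370.53984017 426.89488644]]
```

View pics/s18.png

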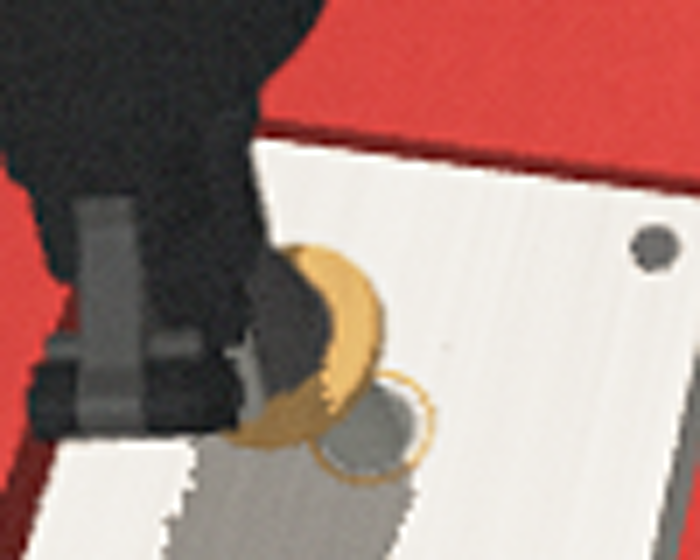

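Emit:
play_rows --rows '[{"linear":[-0.0023,-0.001,0],"roll":0.0,"grip":0.01},{"linear":[-0.0023,-0.001,0.0003],"roll":0,"grip":0.01},{"linear":[-0.0023,-0.001,0.0003],"roll":0,"grip":0.01},{"linear":[-0.002,-0.0009,0],"roll":0,"grip":0.01},{"linear":[0,0,0],"roll":0,"grip":0.01}]'

```text
time: 10.68
position: [0.5682, 0.2271, 0.1095]
tool_rot: [3.128, -0.057, 0.404]
contact_force: [0.9, -0.2, -2.5]
opening: 0.0236
```

```bash
python3 look.py s19
```

```text
[0.56818804 0.22712066 0.10946757] [ 3.12776962 -0.05671565  0.40418159] [ 0.88653365 -0.22262921 -2.52395402] [ 0.030187   -0.07870399 -0.01666167] 0.023577009650692326
TCP rel well [0.01688804 0.00702066 0.04546757]
well px [[370.53984017 426.89488644]]
```

View pics/s19.png

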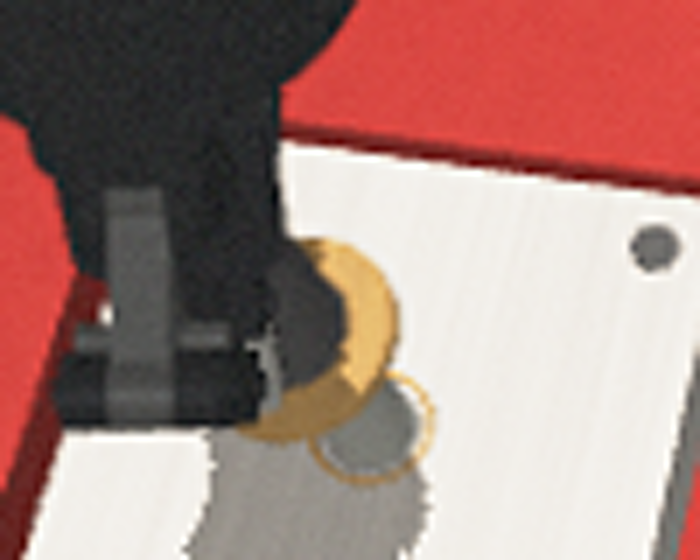

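Emit:
play_rows --rows '[{"linear":[-0.0005,-0.0002,-0.001],"roll":0.0,"grip":0.01},{"linear":[0,0,-0.001],"roll":0,"grip":0.01},{"linear":[0,0,-0.001],"roll":0,"grip":0.01},{"linear":[0,0,-0.0005],"roll":0,"grip":0.01},{"linear":[0,0,0],"roll":0,"grip":0.01}]'

```text
time: 11.15
position: [0.5685, 0.2271, 0.1065]
tool_rot: [3.127, -0.058, 0.404]
contact_force: [0.5, 0.1, -1.2]
opening: 0.023
```

```bash
python3 look.py s20
```

```text
[0.56847716 0.22712799 0.10647215] [ 3.12749349 -0.0582262   0.40423601] [ 0.54849923  0.08456549 -1.18064332] [ 0.06775444 -0.13833083  0.00229425] 0.022955087323729445
TCP rel well [0.01717716 0.00702799 0.04247215]
well px [[370.53984017 426.89488644]]
```

View pics/s20.png

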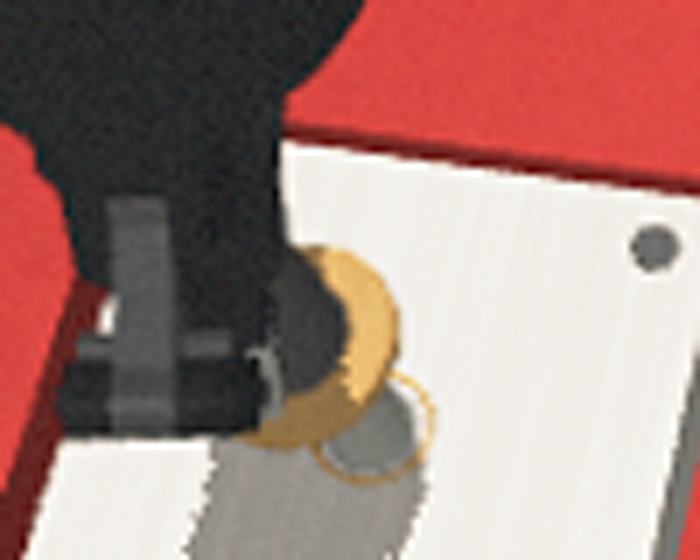

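Emit:
play_rows --rows '[{"linear":[0,0,-0.001],"roll":0.0,"grip":0.01},{"linear":[0,0,-0.001],"roll":0,"grip":0.01},{"linear":[0,0,-0.001],"roll":0,"grip":0.01},{"linear":[0,0,-0.001],"roll":0,"grip":0.01},{"linear":[0,0,0],"roll":0,"grip":0.01}]'

```text
time: 11.62
position: [0.5685, 0.2271, 0.1024]
tool_rot: [3.127, -0.058, 0.404]
contact_force: [-0.3, 0.1, -0.3]
opening: 0.0229
```

```bash
python3 look.py s21
```

```text
[0.56850983 0.22711689 0.10242004] [ 3.12742341 -0.05817879  0.40428137] [-0.29063157  0.05845569 -0.32461218] [-0.06884319  0.0263887   0.02332651] 0.02287358567918809
TCP rel well [0.01720983 0.00701689 0.03842004]
well px [[370.53984017 426.89488644]]
```

View pics/s21.png

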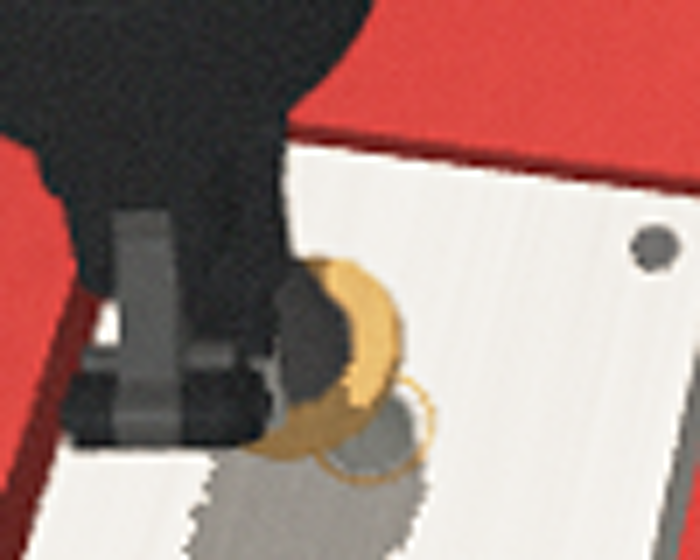

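Emit:
play_rows --rows '[{"linear":[-0.0018,-0.0008,0],"roll":0.0,"grip":0.01},{"linear":[-0.002,-0.0009,0],"roll":0,"grip":0.01},{"linear":[-0.002,-0.0009,0],"roll":0,"grip":0.01},{"linear":[-0.0015,-0.0006,0],"roll":0,"grip":0.01},{"linear":[0,0,0],"roll":0,"grip":0.01}]'

```text
time: 12.08
position: [0.5655, 0.2257, 0.1039]
tool_rot: [3.127, -0.069, 0.404]
contact_force: [2.7, 1.4, -3.0]
opening: 0.0233
```

```bash
python3 look.py s22
```

```text
[0.56554355 0.22569856 0.10388855] [ 3.12728265 -0.06904855  0.40380694] [ 2.66181137  1.4135707  -3.02033219] [ 0.30944661 -0.55013384  0.05312198] 0.023284730398721133
TCP rel well [0.01424355 0.00559856 0.03988855]
well px [[370.53984017 426.89488644]]
```

View pics/s22.png

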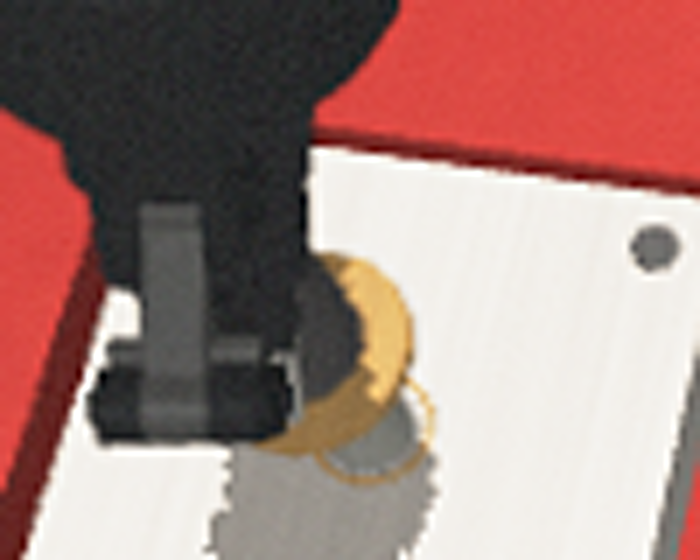

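Emit:
play_rows --rows '[{"linear":[-0.0022,-0.0009,-0.0003],"roll":0.0,"grip":0.01},{"linear":[-0.0024,-0.001,-0.0003],"roll":0,"grip":0.01},{"linear":[-0.0024,-0.001,-0.0003],"roll":0,"grip":0.01},{"linear":[-0.0024,-0.001,-0.0003],"roll":0,"grip":0.01},{"linear":[-0.001,-0.0004,0],"roll":0,"grip":0.01}]'

```text
time: 12.55
position: [0.5601, 0.2233, 0.1055]
tool_rot: [3.127, -0.081, 0.403]
contact_force: [3.7, 2.2, -4.1]
opening: 0.0232
```

```bash
python3 look.py s23
```

```text
[0.56012107 0.22328088 0.1054923 ] [ 3.12685356 -0.08076859  0.4033107 ] [ 3.6546928   2.22767402 -4.06650861] [ 0.48227825 -0.75870288  0.0188573 ] 0.023196986331383004
TCP rel well [0.00882107 0.00318088 0.0414923 ]
well px [[370.53984017 426.89488644]]
```

View pics/s23.png

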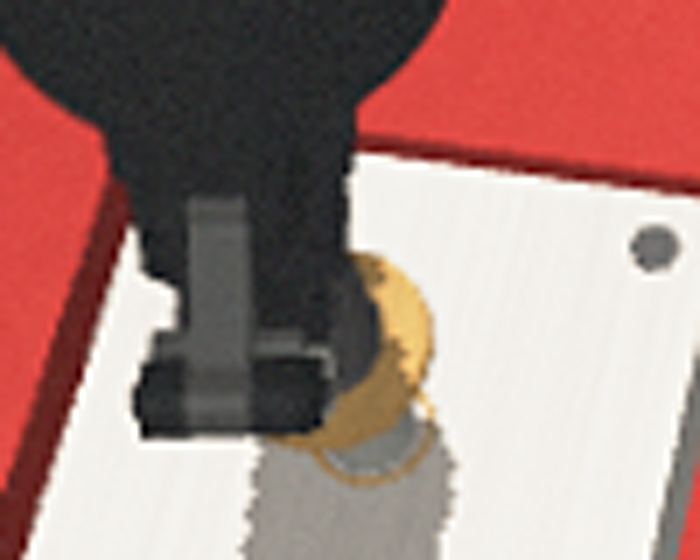

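Emit:
play_rows --rows '[{"linear":[-0.0022,-0.0009,-0.0008],"roll":0.0,"grip":0.01},{"linear":[-0.0024,-0.001,-0.0008],"roll":0,"grip":0.01},{"linear":[-0.0024,-0.001,-0.0008],"roll":0,"grip":0.01},{"linear":[-0.002,-0.0008,-0.0005],"roll":0,"grip":0.01},{"linear":[0,0,0],"roll":0,"grip":0.01}]'

```text
time: 13.02
position: [0.5557, 0.2213, 0.1057]
tool_rot: [3.126, -0.091, 0.403]
contact_force: [2.8, 1.8, -2.1]
opening: 0.0233
```

```bash
python3 look.py s24
```

```text
[0.55567387 0.22129054 0.10571015] [ 3.12629988 -0.09144101  0.40301932] [ 2.82847777  1.8427706  -2.10233468] [ 0.3792629  -0.59531282  0.03009837] 0.02333211008362259
TCP rel well [0.00437387 0.00119054 0.04171015]
well px [[370.53984017 426.89488644]]
```

View pics/s24.png

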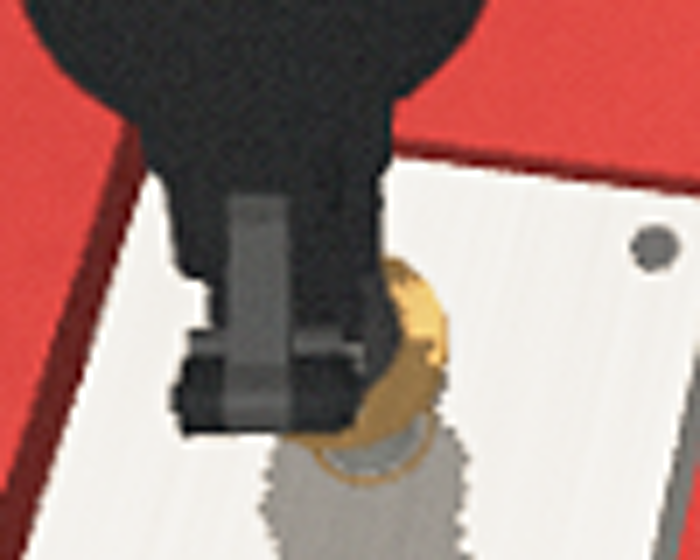

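Emit:
play_rows --rows '[{"linear":[-0.0018,-0.0008,-0.001],"roll":0.0,"grip":0.01},{"linear":[-0.002,-0.0008,-0.001],"roll":0,"grip":0.01},{"linear":[-0.0015,-0.0006,-0.001],"roll":0,"grip":0.01},{"linear":[-0.001,-0.0004,-0.001],"roll":0,"grip":0.01},{"linear":[0,0,-0.0005],"roll":0,"grip":0.01}]'

```text
time: 13.48
position: [0.5532, 0.2202, 0.1033]
tool_rot: [3.126, -0.1, 0.403]
contact_force: [3.1, 2.1, 0.5]
opening: 0.0227
```

```bash
python3 look.py s25
```

```text
[0.55318616 0.22015405 0.10334269] [ 3.12600122 -0.09971851  0.40271555] [3.10717715 2.11901603 0.5332506 ] [ 0.42973084 -0.5160903   0.02625963] 0.022739167057991918
TCP rel well [1.88616381e-03 5.40490753e-05 3.93426877e-02]
well px [[370.53984017 426.89488644]]
```

View pics/s25.png

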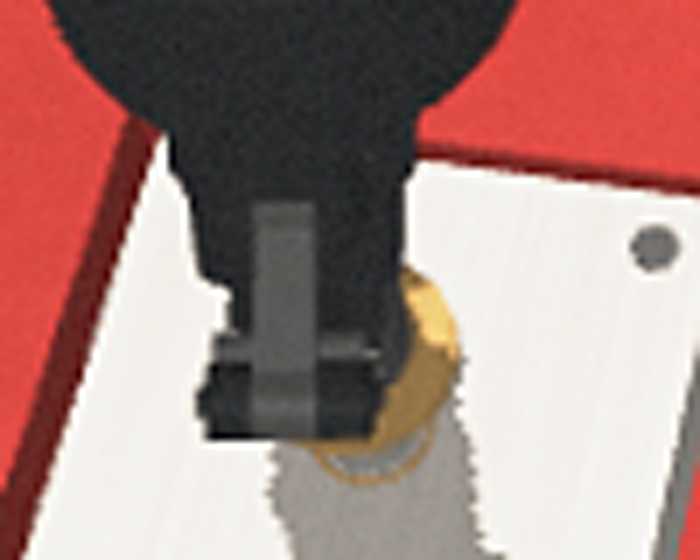

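Emit:
play_rows --rows '[{"linear":[-0.0005,-0.0002,-0.0015],"roll":0.0,"grip":0.01},{"linear":[0,0,-0.0015],"roll":0,"grip":0.01},{"linear":[0,0,-0.0015],"roll":0,"grip":0.01},{"linear":[0,0,-0.0015],"roll":0,"grip":0.01},{"linear":[0,0,-0.001],"roll":0,"grip":0.01}]'

```text
time: 13.95
position: [0.5531, 0.2201, 0.096]
tool_rot: [3.126, -0.1, 0.403]
contact_force: [4.6, 2.3, 1.3]
opening: 0.0232
```

```bash
python3 look.py s26
```

```text
[0.55306557 0.22008981 0.09595577] [ 3.12594795 -0.10018798  0.40277895] [4.60936556 2.30486016 1.28375449] [ 0.55543967 -0.7886081   0.02656919] 0.02322753715082532
TCP rel well [ 1.76556835e-03 -1.01880702e-05  3.19557721e-02]
well px [[370.53984017 426.89488644]]
```

View pics/s26.png

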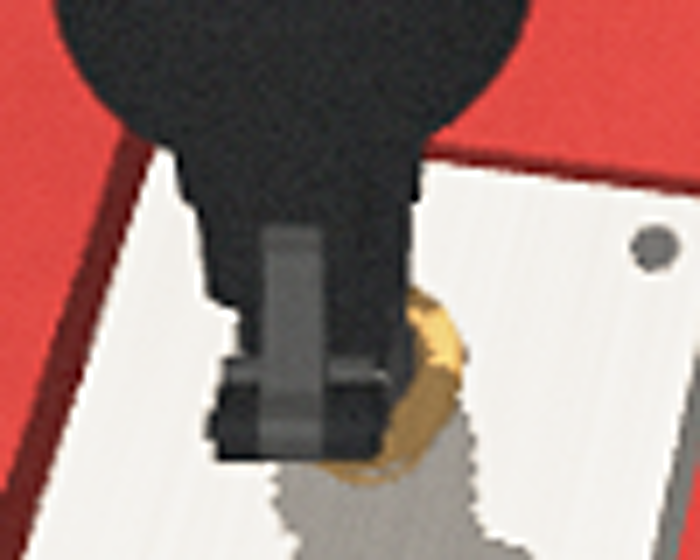

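Emit:
play_rows --rows '[{"linear":[0.0005,0.0002,-0.0015],"roll":0.0,"grip":0.01},{"linear":[0,0,-0.002],"roll":0,"grip":0.01},{"linear":[0,0,-0.002],"roll":0,"grip":0.01},{"linear":[0,0,-0.0015],"roll":0,"grip":0.01},{"linear":[0,0,-0.001],"roll":0,"grip":0.01}]'

```text
time: 14.42
position: [0.5532, 0.2201, 0.0867]
tool_rot: [3.126, -0.099, 0.403]
contact_force: [3.3, 2.7, 1.2]
opening: 0.0231
```

Emit:
play_rows --rows '[{"linear":[0.0004,0.0002,-0.0015],"roll":0.0,"grip":0.01},{"linear":[0,0,-0.0015],"roll":0,"grip":0.01},{"linear":[0,0,-0.0015],"roll":0,"grip":0.01},{"linear":[0,0,-0.001],"roll":0,"grip":0.01},{"linear":[0,0,-0.0005],"roll":0,"grip":0.01}]'

```text
time: 14.83
position: [0.5532, 0.2201, 0.0797]
tool_rot: [3.126, -0.098, 0.403]
contact_force: [3.3, 2.8, 1.0]
opening: 0.0229
```

```bash
python3 look.py s27
```

```text
[0.55323754 0.22013349 0.07966564] [ 3.12597571 -0.09801194  0.40284891] [3.30950421 2.78412312 0.99612621] [ 0.52000239 -0.63011993  0.01913107] 0.022920202773555415
TCP rel well [1.93754318e-03 3.34893055e-05 1.56656395e-02]
well px [[370.53984017 426.89488644]]
```

View pics/s27.png

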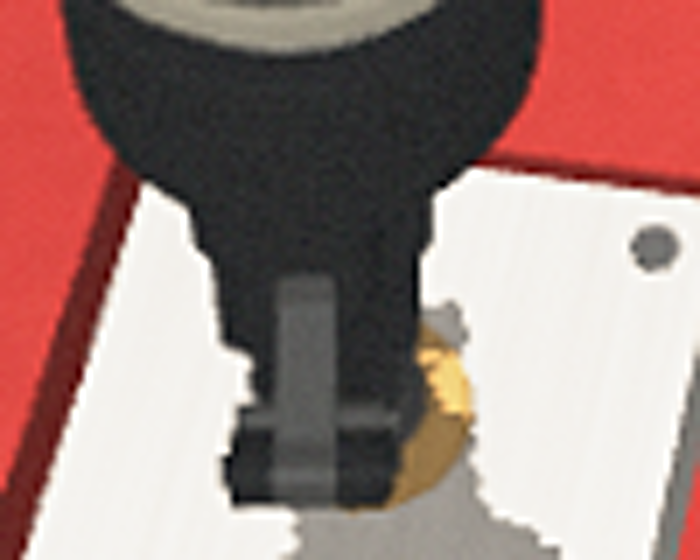

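About 4 mm left by the reckoning. Carry on gently until there is contact.

Emit:
play_rows --rows '[{"linear":[0,0,-0.001],"roll":0.0,"grip":0.01},{"linear":[0,0,-0.001],"roll":0,"grip":0.01},{"linear":[0,0,-0.001],"roll":0,"grip":0.01},{"linear":[0,0,-0.001],"roll":0,"grip":0.01},{"linear":[0,0,-0.001],"roll":0,"grip":0.01}]'

```text
time: 15.3
position: [0.5534, 0.2202, 0.075]
tool_rot: [3.126, -0.098, 0.403]
contact_force: [-1.5, -0.1, 19.2]
opening: 0.0232
```

Emit:
play_rows --rows '[{"linear":[0,0,0.0003],"roll":0.0,"grip":0.01},{"linear":[0,0,0],"roll":0,"grip":0.01},{"linear":[0,0,0],"roll":0,"grip":0.01},{"linear":[0,0,0],"roll":0,"grip":0.01},{"linear":[0,0,0],"roll":0,"grip":0.01}]'

```text
time: 15.72
position: [0.5532, 0.2201, 0.0753]
tool_rot: [3.126, -0.098, 0.403]
contact_force: [2.9, 1.4, 2.2]
opening: 0.0234
```

```bash
python3 look.py s28; python3 -c "
from h import *
snap('top','t28',(100,150,220,270),5)"
```

```text
[0.55322357 0.2201349  0.07529864] [ 3.1259286  -0.09832435  0.40291012] [2.92415932 1.38972617 2.2252556 ] [ 0.55159436 -0.6490147   0.03604441] 0.02339946533580451
TCP rel well [1.92356970e-03 3.49017099e-05 1.12986441e-02]
well px [[370.53984017 426.89488644]]
```

View pics/s28.png

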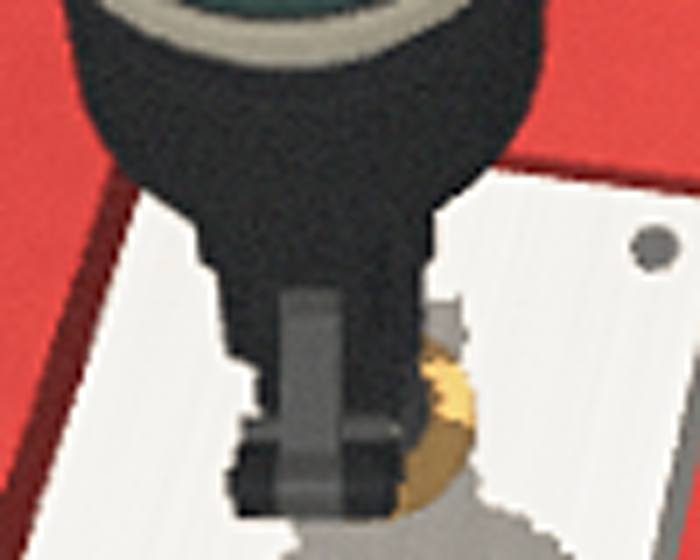

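View pics/t28.png

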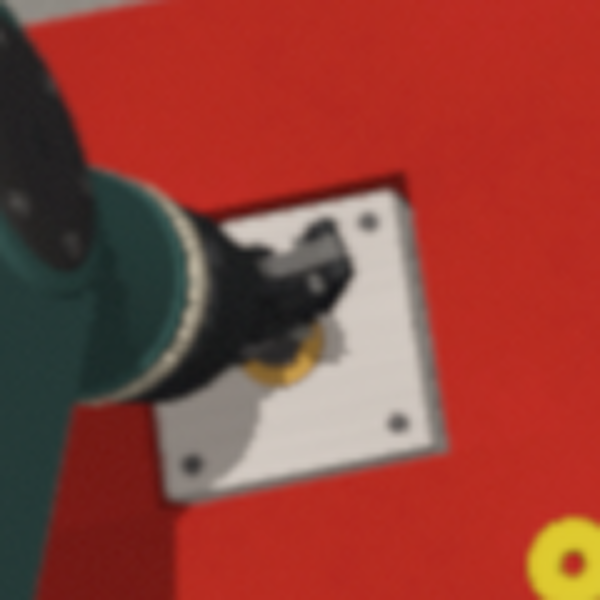

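Emit:
play_rows --rows '[{"linear":[0,0,0],"roll":0.0,"grip":0.03},{"linear":[0,0,0],"roll":0,"grip":0.045},{"linear":[0,0,0],"roll":0,"grip":0.05},{"linear":[0,0,0],"roll":0,"grip":0.05},{"linear":[0,0,0.001],"roll":0,"grip":0.05}]'

```text
time: 16.23
position: [0.545, 0.217, 0.0726]
tool_rot: [3.127, -0.081, 0.404]
contact_force: [0.1, -0.1, 0.9]
opening: 0.0497
```

```bash
python3 look.py s29
```

```text
[0.54497769 0.21698022 0.07261923] [ 3.12663777 -0.08124739  0.40359709] [ 0.06894762 -0.11472056  0.92429778] [-0.03421489  0.0941654   0.04658586] 0.049730525827053965
TCP rel well [-0.00632231 -0.00311978  0.00861923]
well px [[370.53984017 426.89488644]]
```

View pics/s29.png

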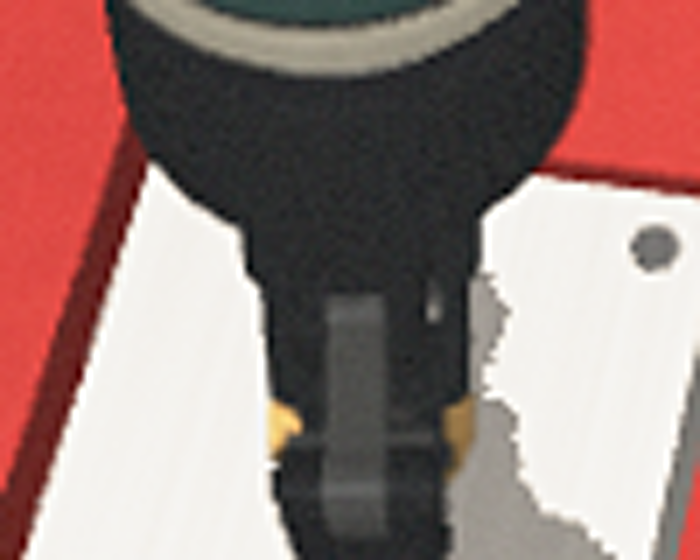

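Emit:
play_rows --rows '[{"linear":[0.001,0,0.005],"roll":0.0,"grip":0.05},{"linear":[0,0,0.012],"roll":0,"grip":0.05},{"linear":[0,0,0.025],"roll":0,"grip":0.05},{"linear":[0,0,0.035],"roll":0,"grip":0.05},{"linear":[0,0,0.03],"roll":0,"grip":0.05}]'

```text
time: 16.7
position: [0.5389, 0.2147, 0.1765]
tool_rot: [3.129, -0.063, 0.403]
contact_force: [0.6, -0.2, -0.1]
opening: 0.0497
```

```bash
python3 look.py s30
```

```text
[0.53893031 0.21472787 0.17649566] [ 3.12894925 -0.06333076  0.40328745] [ 0.60858447 -0.20430674 -0.10873069] [ 0.0139939   0.02758925 -0.00261468] 0.04974480248702811
TCP rel well [-0.01236969 -0.00537213  0.11249566]
well px [[370.53984017 426.89488644]]
```

View pics/s30.png

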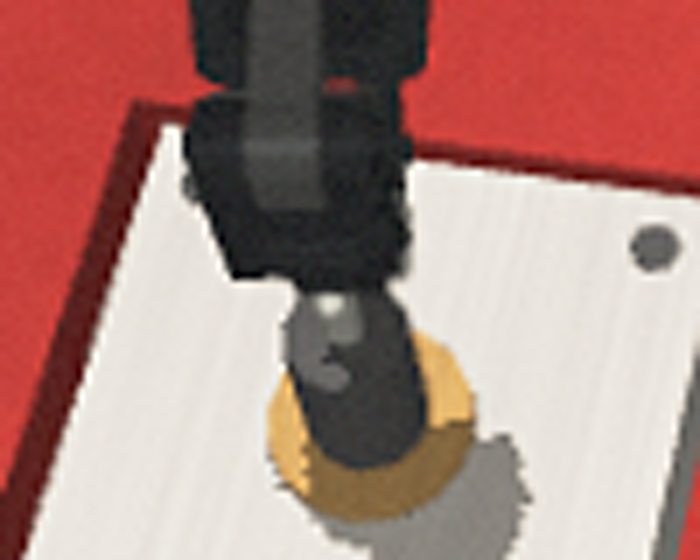

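Emit:
play_rows --rows '[{"linear":[-0.005,0,0.03],"roll":0.0,"grip":0.05},{"linear":[-0.005,0,0.035],"roll":0,"grip":0.05},{"linear":[0,0,0.02],"roll":0,"grip":0.05},{"linear":[0,0,0],"roll":0,"grip":0.05},{"linear":[0,0,0],"roll":0,"grip":0.05}]'

```text
time: 17.17
position: [0.533, 0.2158, 0.2768]
tool_rot: [3.126, -0.08, 0.404]
contact_force: [-0.1, -0.3, -1.0]
opening: 0.0503
```

```bash
python3 - <<'E'
from h import *
im=eyes.read_camera('side')[...,::-1].copy()
a=np.linspace(0,2*np.pi,100);w=np.array([.5513,.2201,0])
big=cv2.resize(im[310:390,150:250],None,fx=7,fy=7,interpolation=cv2.INTER_CUBIC)
for z,r,c in((.069,.02,(255,0,0)),(.103,.012,(0,255,0)),(.115,.0035,(0,0,255))):
  q=(proj('side',[w+[r*np.cos(t),r*np.sin(t),z] for t in a])-[150,310])*7
  cv2.polylines(big,[q.astype(int).astype(np.int32)],True,c,1)
cv2.imwrite('pics/s31.png',big); snap('top','t31'); print(sensors.get_obs()['contact_force'])
E
```

```text
[-0.35955951  0.44550721 -1.22471505]
```

View pics/s31.png

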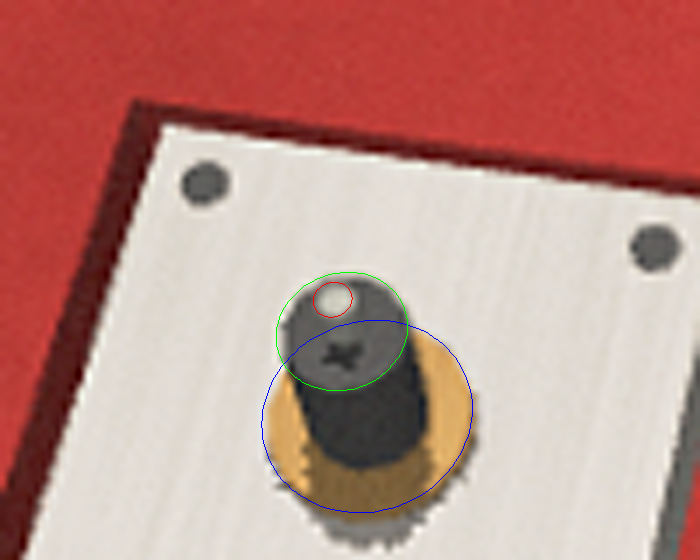

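View pics/t31.png

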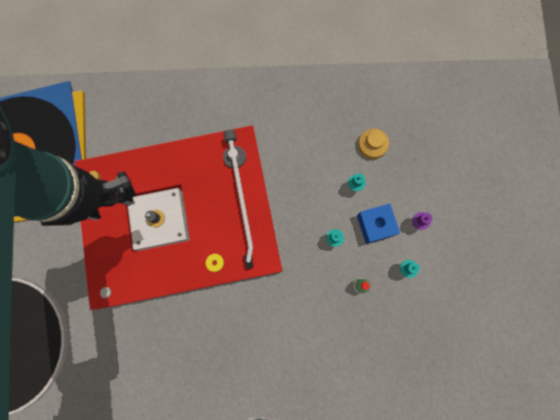

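```bash
python3 -c "
from plant import sign_off
print(sign_off())"
```

```text
the job is handed in; nothing more can be done
None
```

The spindle is in the bearing well with its flange flat on the plate and the gripper clear of it. I handed the job in at about 17 s; no verdict was reported.

**How it went:** The tool can't tilt, so I leaned the spindle within the grip by dragging it against the hole in the blue stand. I then put the low edge of the foot into the well and pushed sideways against its wall to bring the lean to about 18° by reckoning. After that I straightened it against the opposite wall, slid it down, let go and backed away.

**Last checks:**
- **Seating:** In the side view the flange, hub and pin match the outline of an upright, fully seated spindle. There is an even offset of about 1 mm, which is within the camera calibration. At seating the tool height was 75.3 mm against the 75.7 mm I expected.
- **Other objects:** In the top view the oil bottle, record weight, adapter and look-alikes show no visible movement.

**What did not go to plan:**
- **Push too hard:** The final contact briefly read 19 N, above the advised 5 N but below the 30 N limit. I eased off at once.
- **Lean uncertain:** My readings of the lean during carrying ranged from about 12° to 18°. My foot-depth estimate in the mouth also came out a few mm too deep for that lean. The lean for step 1 rests on tool position rather than a direct view.
- **Tool tilt:** The tool tilted about 6° while I straightened the spindle, and it sprang about 8 mm sideways when I let go. This did not disturb the spindle.

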